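Rim-bow proof pull on a loaded sample tray

ROBOT

A 7-joint arm with a two-finger parallel gripper is mounted at the origin on the work surface. World frame = base frame: x ahead of the robot, y to its left, z up, the work surface at z = 0. Lengths are in m, angles in rad, forces in N, time in s.
With the tool pointing down it reaches from about 0.425 to 1.025 m from the base axis. Payload 9.4 kg.
Tool frame: the origin (TCP) lies between the finger pads; the fingertips stand 11 mm ahead of it and the grasp point (between the pads) lies 8 mm behind it; z points along the fingers, y is the line along which they close (so a half turn about z gives the same grasp; the last joint's range is limited). The gripper opens to 85 mm and grips with 20 to 120 N. Pads are 22 mm wide; open, the fingers measure 114 mm over their backs; the gripper's body (76 mm by 85 mm) begins 54 mm behind the grasp point. The pads swing forward as they close: fully open they stand 13 mm farther back than shut.
Start: joints at [-1.36, 0.599, -0.003, 1.599, 0.002, 0.943, -0.08], TCP at [0.206, 0.695, 0.207] pointing down, gripper open.
Joint ranges: [-2.57, 2.57], [-0.35, 1.97], [-1.29, 1.29], [0.11, 2.56], [-1.05, 4.19], [0.11, 1.86], [-2.63, 2.63]. Speed limits (rad/s): [2.22, 2.22, 3.01, 3.01, 3.14, 3.14, 3.14].

INTERFACE

Orientations are given as a unit quaternion [w, x, y, z].
In Python, from plant import sense, get_image, calibration, finish_job gives the robot as it stands.
- The arm moves only by the tool arm_command, never from a script. Its argument "motion" is a list of rows, each an object of numbers: "tx", "ty", "tz": the shift along the world's x, y, z in mm; "roll": the turn about the world's z in rad. A call has 1 to 5 rows; each row shifts and turns the commanded pose from where the row before left it; what a row does not reach is not made up. A row lasts 1/10 s, in which the tool goes at most 50 mm and 8.59 degrees, less where a joint would pass 70% of its speed; a pose out of reach is approached as far as the arm can. A call with a gripper value outside its range is refused whole. "fingers" is the opening, from 0 (shut) to 1 (fully open), set as the call begins (left out, the last holds). The fingers move at their own pace and stop on an object; "newtons" is the grip in N (left out, the last holds). Time passes only in rows, so rows that do not move let the fingers close. It gives the time, the measured TCP pose, the force, the opening and the grip force at its end, in the units of the state.
- sense(): the state, without advancing time (a new reading comes with each control period).
- get_image(name): name is "side" or "top"; returns the picture (420x560x3 uint8, red, green, blue); there is no depth.
- calibration(name): a dict with "fovy" (degrees; the focal length in pixels is half the picture's height over the tangent of half this angle, whatever the lens; pixels are square), "cx", "cy" (the principal point, pixels), "R" (3x3) and "t" (3): a world point X has camera coordinates R X + t. Camera axes: x right, y down, z forward; pixel columns grow to the right and rows downward; lengths in m; the calibration is good to about 2 mm. A picture is of the moment at which its call begins. calibration takes no time and is no camera call.
- finish_job(): hands the job in; it is judged then, once.
The state is a dict: "t": time; "joint_positions": joint angles; "qvel": joint speeds; "joint_torque": joint torques, N m; "ee_pos": TCP position; "tcp_rot": TCP orientation; "ft_force": force on the tool from outside, world axes, zero at the start; "wrist_torque": the same for the moment, N m; "width": finger opening in m; "gripper_force": force on a finger pad.
Only numpy, scipy, OpenCV 4.12 (cv2) and the standard library are available. Lean on these libraries where they do the work, as an engineer would, in place of code of your own. Each camera call takes 0.05 s, during which the arm holds its last target. There are 200 camera calls.

TASK

Run the proof pull on the sample tray: first stand every sample jar upright in a well of the white tray, one jar per well. Then lay the straightedge on the bench flush along the tray's near long side, roughly centred, and leave it there while you pull the red handle of the sprung force gauge out until its black pointer is over the orange set clip; do not pull well past the clip, hold it there for about two seconds and let it run back fully home. Make this pull twice (once to settle, once to test), and only then put the straightedge back on its black pad, lying along the pad's middle; leave the clip, the meter and the tray stack alone.

Things in the scene. Friction and masses are not known exactly. Their poses are not given: they have to be found in the camera images.
- rig: Fixed test rig: white tray block 160 (x) by 240 mm (y), top 24 mm above the bench, six wells (2 by 3, 80 mm pitch). Origin on the bench under the tray's centre. Its near long side is the upright face at x = -80 mm, along y, from the bench to 24 mm. At the -y end a blue gauge housing (70 x 82 mm, 52 high) centred at (20, -159) mm; the slide with the red handle pulls out of it along this frame's -y.
- well0 (a point): Centre of the floor of tray well 0 (8 mm above the bench; the well is 57 mm square and 16 mm deep, its sides along the rig's x and y; any jar may go in any well).
- well1 (a point): Centre of the floor of tray well 1 (8 mm above the bench; the well is 57 mm square and 16 mm deep, its sides along the rig's x and y; any jar may go in any well).
- well2 (a point): Centre of the floor of tray well 2 (8 mm above the bench; the well is 57 mm square and 16 mm deep, its sides along the rig's x and y; any jar may go in any well).
- well3 (a point): Centre of the floor of tray well 3 (8 mm above the bench; the well is 57 mm square and 16 mm deep, its sides along the rig's x and y; any jar may go in any well).
- well4 (a point): Centre of the floor of tray well 4 (8 mm above the bench; the well is 57 mm square and 16 mm deep, its sides along the rig's x and y; any jar may go in any well).
- well5 (a point): Centre of the floor of tray well 5 (8 mm above the bench; the well is 57 mm square and 16 mm deep, its sides along the rig's x and y; any jar may go in any well).
- jar0: Amber sample jar with white cap, squat: 50 mm diameter (cap 48 mm), 45 mm tall, about 90 g. Origin at the centre of its underside, z up its axis. May be absent.
- jar1: Amber sample jar with white cap, squat: 50 mm diameter (cap 48 mm), 45 mm tall, about 90 g. Origin at the centre of its underside, z up its axis. May be absent.
- jar2: Amber sample jar with white cap, squat: 50 mm diameter (cap 48 mm), 45 mm tall, about 90 g. Origin at the centre of its underside, z up its axis. May be absent.
- jar3: Amber sample jar with white cap, squat: 50 mm diameter (cap 48 mm), 45 mm tall, about 90 g. Origin at the centre of its underside, z up its axis. May be absent.
- jar4: Amber sample jar with white cap, squat: 50 mm diameter (cap 48 mm), 45 mm tall, about 90 g. Origin at the centre of its underside, z up its axis. May be absent.
- straightedge: Steel straightedge, blade 36 mm (x) by 200 mm (y) by 10 mm thick, lying flat; blue grip block 20 mm (x) by 40 mm (y) on its middle, from 10 to 44 mm above its underside. About 0.35 kg. Origin at the centre of its underside, z up. Either long edge (x = +18 or -18 mm) may be used; flush means that edge touches the tray side.
- end_a (a point): On the straightedge's centre line (underside), 98 mm from its middle towards its +y end, 18 mm from either long edge.
- end_b (a point): The same at the -y end.
- pad: Black rubber pad, fixed, 90 mm (x) by 250 mm (y), 3 mm thick; the straightedge starts on it, long axes parallel. Origin at the centre of its underside (on the bench).
- slide (a joint): How far the gauge slide is pulled out, m: 0 fully home, 0.125 at the end stop. The spring pulls it home with about 1.4 N at 0 to 12 N at 0.12 m, damped (45 N per m/s): released, it runs home by itself in about 1 s.
- handle (a point): Middle of the gripping zone of the red handle: an upright fin 16 mm thick along the pull (rig y), 40 mm wide (rig x), from 30 to 80 mm above the bench; this point is 60 mm up. 47 mm are free between the fin and the blue housing when home; the rod to the housing runs below, under 34 mm.
- pointer (a point): Tip part of the black pointer carried by the slide, over the white scale bar (22 mm wide, its top 22 mm up, 39 to 61 mm to the +x side of the handle's middle, on a 4 mm foot plate). It moves along the rig's -y with the handle.
- set_mark (a point): Top centre of the orange set clip (10 mm wide along rig y) on the scale bar, on the pointer's line of travel. The clip marks the wanted pull, 45 to 85 mm out; the pointer is over the clip when both agree along the rig's y to within 5 mm.
- meter: Blue handheld meter, 104 x 190 mm, 38 mm high, lying loose beyond the tray; leave alone. Origin at the centre of its underside.
- stack: Stack of white spare trays, 110 x 150 mm, 72 mm high; leave alone. Origin at the centre of its underside.
Not all that is in view belongs to the job. Leave any green look-alike of the jar0 alone.

How it is judged:
On the way, in this order (a step that is already met when the one before it is completed fails the run):
1. every jar stands upright in a well of the tray ((distance between jar0 and well0 below 0.012 m or distance between jar0 and well1 below 0.012 m or distance between jar0 and well2 below 0.012 m or distance between jar0 and well3 below 0.012 m or distance between jar0 and well4 below 0.012 m or distance between jar0 and well5 below 0.012 m) and angle between each of jar0, jar1, jar2, jar3, jar4's own z axis and vertical below 0.15 rad and (distance between jar1 and well0 below 0.012 m or distance between jar1 and well1 below 0.012 m or distance between jar1 and well2 below 0.012 m or distance between jar1 and well3 below 0.012 m or distance between jar1 and well4 below 0.012 m or distance between jar1 and well5 below 0.012 m) and (distance between jar2 and well0 below 0.012 m or distance between jar2 and well1 below 0.012 m or distance between jar2 and well2 below 0.012 m or distance between jar2 and well3 below 0.012 m or distance between jar2 and well4 below 0.012 m or distance between jar2 and well5 below 0.012 m) and (distance between jar3 and well0 below 0.012 m or distance between jar3 and well1 below 0.012 m or distance between jar3 and well2 below 0.012 m or distance between jar3 and well3 below 0.012 m or distance between jar3 and well4 below 0.012 m or distance between jar3 and well5 below 0.012 m) and (distance between jar4 and well0 below 0.012 m or distance between jar4 and well1 below 0.012 m or distance between jar4 and well2 below 0.012 m or distance between jar4 and well3 below 0.012 m or distance between jar4 and well4 below 0.012 m or distance between jar4 and well5 below 0.012 m)), for 0.2 s.
2. the straightedge lies flush along the tray's near side, roughly centred, and is let go (x of end_a in the frame of rig between -0.101 and -0.095 m and x of end_b in the frame of rig between -0.101 and -0.095 m and y of straightedge in the frame of rig between -0.03 and 0.03 m and angle between straightedge's own z axis and vertical below 0.06 rad and linear speed of straightedge below 0.01 m/s and contact force between straightedge and the fingers below 0.1 N), for 0.2 s.
3. first pull: the gauge is held with its pointer over the orange clip for 1.5 s while the straightedge lies flush (y of pointer in the frame of set_mark between -0.005 and 0.005 m and x of end_a in the frame of rig between -0.101 and -0.095 m and x of end_b in the frame of rig between -0.101 and -0.095 m and y of straightedge in the frame of rig between -0.03 and 0.03 m and angle between straightedge's own z axis and vertical below 0.06 rad), for 1.5 s.
4. first return: the gauge is fully home again, the straightedge still lying by the tray (value of joint slide below 0.005 m and horizontal distance between straightedge and rig below 0.2 m), for 0.2 s.
5. second pull: the gauge is held with its pointer over the orange clip for 1.5 s while the straightedge lies flush (all of step 3), for 1.5 s.
6. second return: the gauge is fully home again, the straightedge still lying by the tray (all of step 4), for 0.2 s.
At the end, for the whole second after the job is handed in: Every jar present stands in a well (underside centre within 12 mm of the well's floor centre, tilt under 0.15 rad), the gauge slide is home (under 5 mm), and the straightedge lies flat and still on its pad, middle within 25 mm of the pad's middle and turned no more than 0.2 rad from it (all of step 1 and value of joint slide below 0.005 m and horizontal distance between straightedge and pad below 0.025 m and angle between the y axis of straightedge and the y axis of pad, either way round below 0.2 rad and angle between straightedge's own z axis and vertical below 0.06 rad and height (world z) of straightedge below 0.008 m and linear speed of straightedge below 0.01 m/s); the robot touches nothing.
It fails at once if the gauge is pulled more than 15 mm past the orange clip (y of pointer in the frame of set_mark below -0.015 m).
It fails at once if the orange clip is shifted by more than 6 mm (distance of set_mark from where it was at the start of the episode above 0.006 m).
It fails at once if the meter is shifted by more than 20 mm (distance of meter from where it was at the start of the episode above 0.02 m).
It fails at once if the stack is shifted by more than 20 mm (distance of stack from where it was at the start of the episode above 0.02 m).
Of jar0, jar1, jar2, jar3, jar4 only 3 to 5 are there at a start; the rules pass over those that are not, and their reading is None.
At some moment in a run one of straightedge, jar0, jar1, jar2, jar3, jar4 may be knocked a few centimetres aside while the robot is not near it.
Once in a run the grip may slacken for a moment while it holds something.
It also fails if it takes over 210 s, if anything falls off the work surface, if the arm or the gripper's body presses on something with over 40 N, if the wrist force passes 120 N, or if a joint passes its speed limit or range.

## Working session

There is one attempt and no reset: what is moved stays moved. The work goes in short steps, Python scripts to look and compute and a tool call to move; the robot and the scene stay as the last step left them, time stands still between calls to the robot, and variables do not carry over. Pictures are saved under pics/ and viewed, at most 17 in all, crops included, and the job is handed in when it is done.

Besides the shell and the picture viewer there is one more tool, called after "Request:" in YAML: its name, and indented under it one key for each argument. arm_command: Moves the arm, as the interface text tells. Its arguments: {"type":"object","properties":{"motion":{"type":"array","items":{"type":"object","properties":{"tx":{"type":"number"},"ty":{"type":"number"},"tz":{"type":"number"},"roll":{"type":"number"}}}},"fingers":{"type":"number"},"newtons":{"type":"number"}},"required":["motion"]}

```bash
mkdir -p pics; ls
python3 - <<'E'
from plant import *
import cv2
for n in("top","side"):
    cv2.imwrite(f"pics/{n}0.png",get_image(n)[:,:,::-1]); print(n,calibration(n))
print(sense())
E
```

```text
pics
top {'fovy': 45.30816418653982, 'cx': 288.62566823591845, 'cy': 210.9046214329215, 'R': array([[ 0.01066274, -0.99993181,  0.0047628 ],
       [-0.99052306, -0.01121443, -0.13688796],
       [ 0.13693203, -0.00325806, -0.99057509]]), 't': array([0.00833103, 0.59951187, 1.36529967])}
side {'fovy': 45.03823213509249, 'cx': 281.8576338697985, 'cy': 212.80723251766227, 'R': array([[ 0.89183414, -0.45225484, -0.00987045],
       [-0.22777718, -0.43010467, -0.87357171],
       [ 0.39083171,  0.78132934, -0.48659536]]), 't': array([-0.50527994,  0.18378952,  1.16046612])}
{'t': 0.1, 'joint_positions': array([-1.35973022,  0.60003589, -0.00251313,  1.60006288,  0.00182327,
        0.94292555, -0.07984848]), 'qvel': array([ 0.00024629, -0.00288354,  0.00126249, -0.00211454, -0.00030767,
        0.00075263, -0.0007283 ]), 'joint_torque': array([ 5.55160557e-03, -7.77995038e+01,  1.57043226e+00, -2.58623350e+01,
        1.27154335e-02,  5.48010183e-03,  5.30120843e-06]), 'ee_pos': array([0.20567078, 0.69472516, 0.20590582]), 'tcp_rot': array([-1.83379857e-05,  1.43387696e-01,  9.89666336e-01, -7.15027067e-04]), 'ft_force': array([ 0.77676627, -0.29478652, -0.63487538]), 'wrist_torque': array([-0.01822817, -0.00152753,  0.03264252]), 'gripper_force': 0.0, 'width': 0.0857401299507355}
```

View pics/top0.png

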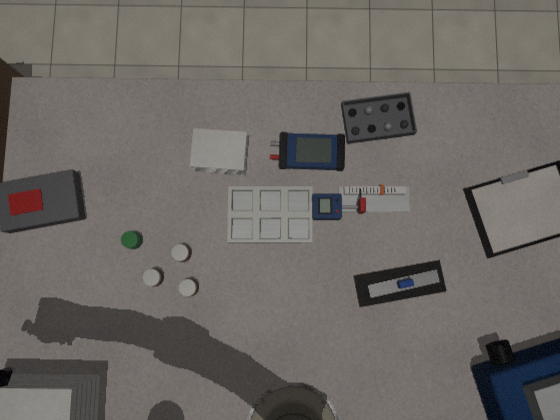

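View pics/side0.png

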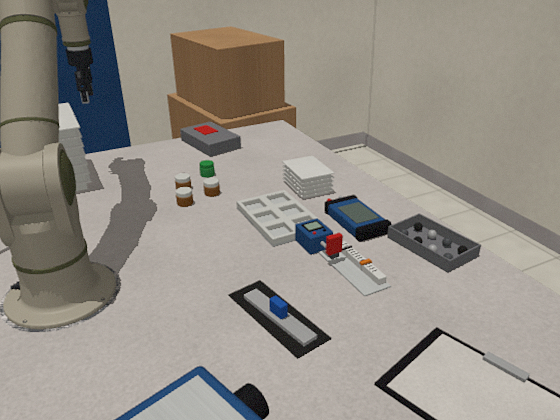

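```bash
cat > h.py <<'E'
import numpy as np, cv2
from plant import *
C={n:calibration(n) for n in("top","side")}
def F(n): return 210/np.tan(np.radians(C[n]["fovy"]/2))
def ray(n,u,v):
    c=C[n]; d=c["R"].T@np.array([(u-c["cx"])/F(n),(v-c["cy"])/F(n),1]); return -c["R"].T@c["t"],d
def at(n,u,v,z):
    o,d=ray(n,u,v); return o+d*(z-o[2])/d[2]
def tri(p,q):
    (a,d),(b,e)=ray("top",*p),ray("side",*q)
    s=np.linalg.lstsq(np.c_[d,-e],b-a,rcond=None)[0]; P,Q=a+s[0]*d,b+s[1]*e
    return (P+Q)/2,np.linalg.norm(P-Q)
def px(n,X):
    c=C[n]; p=c["R"]@np.asarray(X,float)+c["t"]; return F(n)*p[:2]/p[2]+[c["cx"],c["cy"]]
def crop(im,x0,y0,w,h,k):
    return cv2.resize(im[y0:y0+h,x0:x0+w],None,fx=k,fy=k,interpolation=cv2.INTER_CUBIC)
E
python3 - <<'E'
from h import *
t=cv2.imread("pics/top0.png");s=cv2.imread("pics/side0.png")
a=np.vstack([crop(t,220,180,200,70,4),np.hstack([crop(t,350,255,100,70,4),crop(t,120,235,100,70,4)])])
cv2.imwrite("pics/ta.png",a)
b=np.zeros((600,800,3),np.uint8)
b[:560,:640]=crop(s,235,155,160,140,4)
cv2.imwrite("pics/sa.png",b[:560,:640])
c=np.hstack([crop(s,225,275,110,90,4),crop(s,165,150,60,90,4)]);cv2.imwrite("pics/sb.png",c)
E
```

```text
(no output)
```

View pics/ta.png

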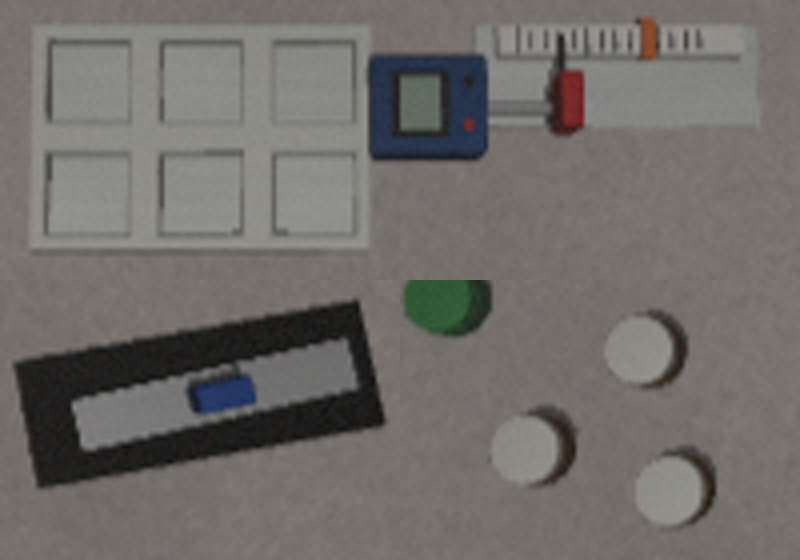

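View pics/sa.png

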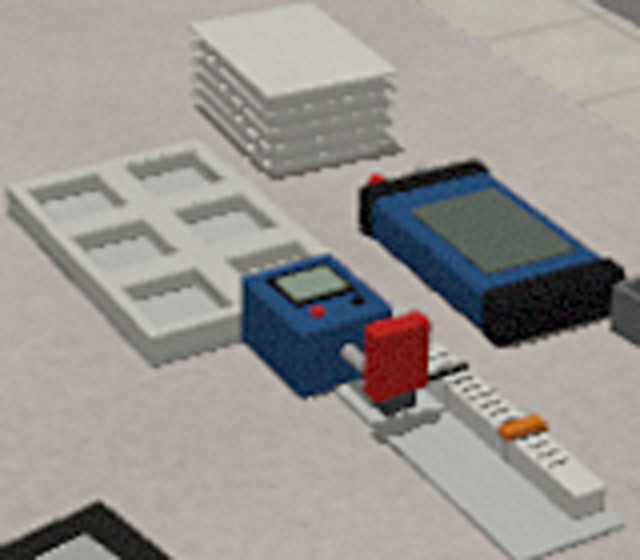

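View pics/sb.png

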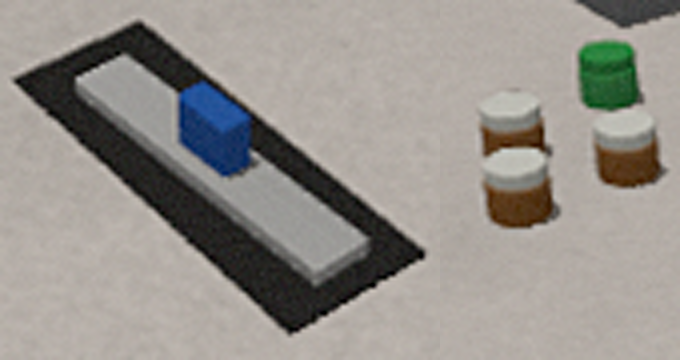

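Top crop: three amber jars' caps at (640,349), (526,450), (669,490), plus the green look-alike. The tray is nearly square to the image, the clip is at (648,38) and the pointer is at x≈561. The straightedge lies on the tilted pad. The side crops show the same parts, with tray corners at (8,188), (193,143), (152,338) and all three jars upright.

Run:
```python
from h import *
np.set_printoptions(precision=4,suppress=True)
g=lambda c,x0,y0,ox=0,oy=0:(x0+(c[0]-ox+.5)/4-.5,y0+(c[1]-oy+.5)/4-.5)
T=lambda c:g(c,220,180); S=lambda c:g(c,235,155); SE=lambda c:g(c,350,255,0,280); J=lambda c:g(c,120,235,400,280)
s1=lambda c:g(c,225,275); s2=lambda c:g(c,165,150,440,0)
print("tray")
for a,b in zip([(33,25),(369,25),(369,245),(31,245)],[(193,143),None,(152,338),(8,188)]):
    print(at("top",*T(a),.024), tri(T(a),S(b)) if b else "")
print("wells z.024")
for x in (48,161,274):
  for y in (41,152): print(at("top",*T((x+41.5,y+41.5)),.024))
print("jars")
js=[s2(c) for c in [(510,105),(516,163),(626,127)]]
for c in [(640,349),(526,450),(669,490)]:
    p=J(c); q=min(js,key=lambda q:tri(p,q)[1]); print(at("top",*p,.045),tri(p,q))
print("green",at("top",*J((439,300)),.045))
print("edge")
for a,b in zip([(73,402),(350,338),(359,388),(84,450)],[(125,53),(368,242),(316,275),(76,80)]): print(at("top",*SE(a),.013),tri(SE(a),s1(b)))
print("pad")
for a,b in zip([(15,362),(358,301),(384,424),(39,487)],[(139,20),(425,254),(292,333),(14,78)]): print(at("top",*SE(a),.003),tri(SE(a),s1(b)))
print("fin/pointer/clip")
print(at("top",*T((571,101)),.08),tri(T((571,101)),S((398,322))))
print(at("top",*T((561,45)),.03),at("top",*T((648,38)),.026),tri(T((648,38)),S((523,427))))
```

```text
tray
[0.6718 0.1886 0.024 ] (array([0.6696, 0.1899, 0.0218]), np.float64(0.005423474760966872))
[ 0.6745 -0.0506  0.024 ] 
[ 0.5176 -0.0513  0.024 ] (array([ 0.5161, -0.0507,  0.023 ]), np.float64(0.003286047245693508))
[0.515  0.1858 0.024 ] (array([0.5135, 0.1865, 0.0227]), np.float64(0.00334875051707392))
wells z.024
[0.6308 0.1475 0.024 ]
[0.5517 0.1456 0.024 ]
[0.6317 0.0673 0.024 ]
[0.5526 0.0661 0.024 ]
[ 0.6326 -0.0128  0.024 ]
[ 0.5535 -0.0135  0.024 ]
jars
[0.4816 0.3139 0.045 ] (array([0.481 , 0.3148, 0.0418]), np.float64(0.0014958708387274146))
[0.4118 0.389  0.045 ] (array([0.4112, 0.389 , 0.0455]), np.float64(0.0013238928424408956))
[0.3858 0.2903 0.045 ] (array([0.3852, 0.2907, 0.0437]), np.float64(0.0011592295284694439))
green [0.5138 0.4539 0.045 ]
edge
[ 0.3962 -0.2091  0.013 ] (array([ 0.3958, -0.2084,  0.0157]), np.float64(0.001031677669896157))
[ 0.4428 -0.4043  0.013 ] (array([ 0.4415, -0.4033,  0.0146]), np.float64(0.002714122160372782))
[ 0.4081 -0.4096  0.013 ] (array([ 0.4075, -0.4095,  0.0126]), np.float64(0.0011257593419845078))
[ 0.3632 -0.2164  0.013 ] (array([ 0.3626, -0.216 ,  0.0139]), np.float64(0.0013619772187325168))
pad
[ 0.4237 -0.17    0.003 ] (array([ 0.4226, -0.1695,  0.0039]), np.float64(0.0022317150461229106))
[ 0.4692 -0.4138  0.003 ] (array([ 0.4685, -0.4133,  0.0033]), np.float64(0.001618382708132719))
[ 0.3832 -0.4295  0.003 ] (array([ 0.383 , -0.4294,  0.0029]), np.float64(0.0003675625515238954))
[ 0.337  -0.1862  0.003 ] (array([ 0.3366, -0.1859,  0.0038]), np.float64(0.0009019860537733566))
fin/pointer/clip
[ 0.6129 -0.1857  0.08  ] (array([ 0.6133, -0.1858,  0.0805]), np.float64(0.0010899927521934238))
[ 0.6605 -0.1865  0.03  ] [ 0.667  -0.2491  0.026 ] (array([ 0.6662, -0.2486,  0.026 ]), np.float64(0.0018051224460399556))
```

Request:
arm_command:
  motion:
    - {"tx": 27.5,"ty": -38,"roll": -0.127}
    - {"tx": 27.5,"ty": -38,"roll": -0.127}
    - {"tx": 27.5,"ty": -38,"roll": -0.127}
    - {"tx": 27.5,"ty": -38,"roll": -0.127}
    - {"tx": 27.5,"ty": -38,"roll": -0.127}
  fingers: 1

```text
$.motion[0]: bad value
```

Request:
arm_command:
  motion:
    - {"tx": 27.5,"ty": -38,"roll": -0.127}
    - {"tx": 27.5,"ty": -38,"roll": -0.127}
    - {"tx": 27.5,"ty": -38,"roll": -0.127}
    - {"tx": 27.5,"ty": -38,"roll": -0.127}
    - {"tx": 27.5,"ty": -38,"roll": -0.127}

```text
$.motion[0]: bad value
```

Request:
arm_command:
  motion:
    - {"tz": -40}
    - {"tz": -40}
    - {"tz": -10}
    - {}

```text
$.motion[0]: bad value
```

Request:
arm_command:
  motion:
    - {"tx": 27.5,"ty": -38,"tz": 0,"roll": -0.127}
    - {"tx": 27.5,"ty": -38,"tz": 0,"roll": -0.127}
    - {"tx": 27.5,"ty": -38,"tz": 0,"roll": -0.127}
    - {"tx": 27.5,"ty": -38,"tz": 0,"roll": -0.127}
    - {"tx": 27.5,"ty": -38,"tz": 0,"roll": -0.127}
  fingers: 1

```text
t: 0.6
ee_pos: [0.3441, 0.5034, 0.2065]
tcp_rot: [0.0, 0.448, 0.894, -0.0]
ft_force: [-0.3, 0.4, -0.7]
width: 0.0853
gripper_force: 0.0
```

Request:
arm_command:
  motion:
    - {"tx": 27.5,"ty": -38,"tz": 0,"roll": -0.127}
    - {"tx": 27.5,"ty": -38,"tz": 0,"roll": -0.127}
    - {"tx": 27.5,"ty": -38,"tz": 0,"roll": -0.127}
    - {"tx": 27.5,"ty": -38,"tz": 0,"roll": -0.127}
    - {"tx": 27.5,"ty": -38,"tz": 0,"roll": -0.127}

```text
t: 1.1
ee_pos: [0.4815, 0.3135, 0.2066]
tcp_rot: [-0.0, 0.704, 0.71, -0.0]
ft_force: [0.5, -0.8, -0.1]
width: 0.0856
gripper_force: 0.0
```

Request:
arm_command:
  motion:
    - {"tx": 0,"ty": 0,"tz": -40,"roll": 0}
    - {"tx": 0,"ty": 0,"tz": -40,"roll": 0}
    - {"tx": 0,"ty": 0,"tz": 0,"roll": 0}

```text
t: 1.4
ee_pos: [0.4783, 0.3134, 0.1226]
tcp_rot: [-0.0, 0.703, 0.712, -0.004]
ft_force: [-0.4, -1.3, 0.5]
width: 0.0853
gripper_force: 0.0
```

Request:
arm_command:
  motion:
    - {"tx": 0,"ty": 0,"tz": -40,"roll": 0}
    - {"tx": 0,"ty": 0,"tz": -40,"roll": 0}
    - {"tx": 0,"ty": 0,"tz": -15,"roll": 0}
    - {"tx": 0,"ty": 0,"tz": 0,"roll": 0}

```text
t: 1.8
ee_pos: [0.4801, 0.3151, 0.0308]
tcp_rot: [-0.0, 0.702, 0.712, -0.001]
ft_force: [-0.3, -0.2, -0.4]
width: 0.0854
gripper_force: 0.0
```

Request:
arm_command:
  motion:
    - {"tx": 0,"ty": 0,"tz": 0,"roll": 0}
    - {"tx": 0,"ty": 0,"tz": 0,"roll": 0}
    - {"tx": 0,"ty": 0,"tz": 0,"roll": 0}
    - {"tx": 0,"ty": 0,"tz": 0,"roll": 0}
    - {"tx": 0,"ty": 0,"tz": 0,"roll": 0}
  fingers: 0
  newtons: 60

```text
t: 2.3
ee_pos: [0.481, 0.3154, 0.0323]
tcp_rot: [0.0, 0.702, 0.712, 0.0]
ft_force: [-0.5, 0.4, -0.2]
width: 0.0123
gripper_force: 0.0
```

Run:
```python
from h import *
print(sense()["ee_pos"],sense()["width"])
t=get_image("top")[:,:,::-1];s=get_image("side")[:,:,::-1]
cv2.imwrite("pics/m1.png",np.hstack([crop(t,110,215,130,100,3),crop(s,155,110,130,100,3)])[:, :780])
```

```text
[0.48095626 0.31542105 0.03229833] 0.012273502083993025
```

View pics/m1.png

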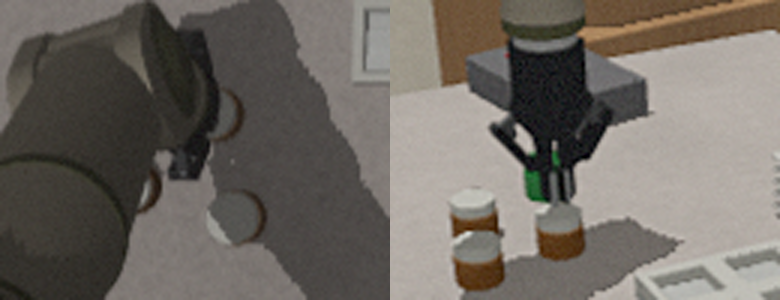

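Run:
```python
from h import *
for z in (.02,.032,.045,.09): print(z,px("top",[.481,.3154,z]),px("side",[.481,.3154,z]), (px("top",[.481,.3154,z])-[110,215])*3,(px("side",[.481,.3154,z])-[155,110])*3+[390,0])
s=get_image("side")[:,:,::-1]; cv2.imwrite("pics/m2.png",crop(s,180,130,70,80,7))
```

```text
0.02 [180.94587478 252.57307239] [211.83352961 187.5969328 ] [212.83762433 112.71921718] [560.50058882 232.79079841]
0.032 [180.05114648 252.33623745] [211.5366453  184.14173739] [210.15343944 112.00871235] [559.6099359  222.42521216]
0.045 [179.06453322 252.07508052] [211.21253332 180.36966115] [207.19359965 111.22524156] [558.63759995 211.10898346]
0.09 [175.50301209 251.13234444] [210.0701935  167.07489549] [196.50903628 108.39703331] [555.2105805  171.22468646]
```

View pics/m2.png

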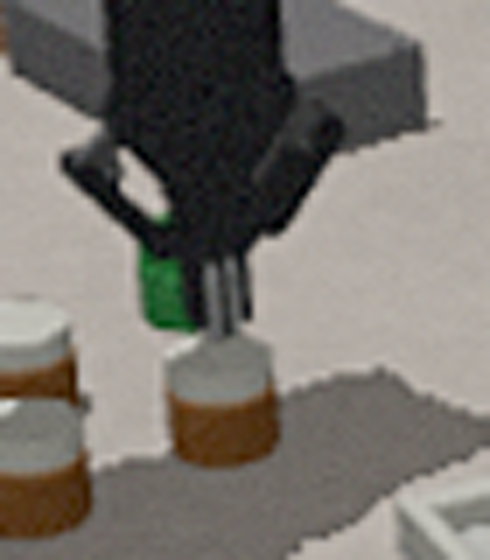

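Run:
```python
from h import *
for z in (.18,.195,.21,.23): print(z,px("side",[.2057,.6947,z]))
s=cv2.imread("pics/side0.png"); cv2.imwrite("pics/m3.png",crop(s,50,30,70,90,6))
```

```text
0.18 [ 91.39068684 117.51194899]
0.195 [ 90.52307177 113.16995353]
0.21 [ 89.64792439 108.79026245]
0.23 [ 88.46917375 102.89118333]
```

View pics/m3.png

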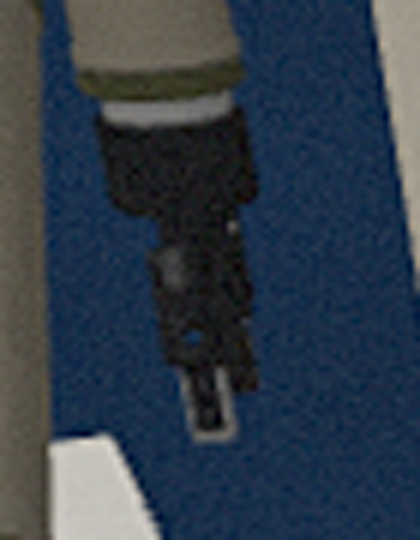

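Request:
arm_command:
  motion:
    - {"tx": 0,"ty": 0,"tz": 40,"roll": 0}
    - {"tx": 0,"ty": 0,"tz": 40,"roll": 0}
    - {"tx": 0,"ty": 0,"tz": 0,"roll": 0}

```text
t: 2.75
ee_pos: [0.4831, 0.3162, 0.116]
tcp_rot: [0.0, 0.703, 0.711, 0.003]
ft_force: [0.3, -0.6, 0.8]
width: 0.0001
gripper_force: 0.0
```

Run:
```python
from h import *
S=sense(); e=S["ee_pos"]; print(e,S["width"],S["ft_force"])
for d in (-.011,0,.011): print(d,px("top",e+[0,0,d]),px("side",e+[0,0,d]))
t=get_image("top")[:,:,::-1];s=get_image("side")[:,:,::-1]
cv2.imwrite("pics/m4.png",np.hstack([crop(t,140,225,80,100,5),crop(s,180,110,80,100,5)]))
```

```text
[0.48306868 0.31621895 0.11596697] 0.00011460670035666815 [ 0.27066852 -0.59804612  0.77966766]
-0.011 [173.98732354 250.01555276] [210.23404865 162.34667108]
0 [173.05783953 249.76359092] [209.94938032 159.01058433]
0.011 [172.11282955 249.50742035] [209.66272614 155.65122494]
```

View pics/m4.png

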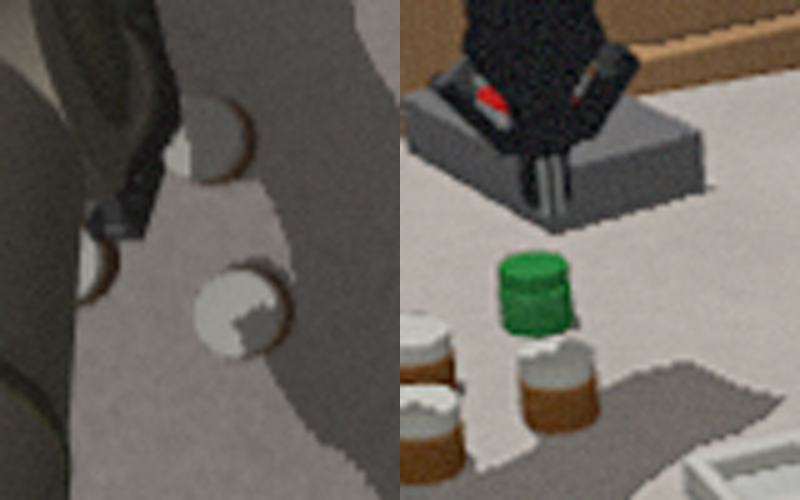

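The side picture shows the closed fingertips at about pixel (210,153), but the reported pose puts them at (210,162). So they appear about 30 mm higher than the readout says, and they closed just above the cap. I'll check this with a touch on the bare bench.

Request:
arm_command:
  motion:
    - {"tx": 50,"ty": 0,"tz": 0,"roll": 0}
    - {"tx": 50,"ty": 0,"tz": 0,"roll": 0}
    - {"tx": 0,"ty": 0,"tz": -40,"roll": 0}
    - {"tx": 0,"ty": 0,"tz": -36,"roll": 0}
    - {"tx": 0,"ty": 0,"tz": 0,"roll": 0}

```text
t: 3.35
ee_pos: [0.5773, 0.3132, 0.0299]
tcp_rot: [-0.001, 0.703, 0.712, -0.005]
ft_force: [-1.1, -0.4, 0.2]
width: -0.0002
gripper_force: 0.0
```

Request:
arm_command:
  motion:
    - {"tx": 0,"ty": 0,"tz": -5,"roll": 0}
    - {"tx": 0,"ty": 0,"tz": -5,"roll": 0}
    - {"tx": 0,"ty": 0,"tz": -5,"roll": 0}
    - {"tx": 0,"ty": 0,"tz": 0,"roll": 0}

```text
t: 3.75
ee_pos: [0.5808, 0.3155, 0.0212]
tcp_rot: [0.0, 0.702, 0.712, 0.0]
ft_force: [-0.7, -0.8, -0.9]
width: 0.0001
gripper_force: 0.0
```

Request:
arm_command:
  motion:
    - {"tx": 0,"ty": 0,"tz": -5,"roll": 0}
    - {"tx": 0,"ty": 0,"tz": -5,"roll": 0}
    - {"tx": 0,"ty": 0,"tz": 0,"roll": 0}

```text
t: 4.05
ee_pos: [0.5804, 0.3151, 0.0102]
tcp_rot: [-0.0, 0.702, 0.712, -0.0]
ft_force: [0.4, -0.7, -0.8]
width: -0.0002
gripper_force: 0.0
```

Request:
arm_command:
  motion:
    - {"tx": 0,"ty": 0,"tz": -4,"roll": 0}
    - {"tx": 0,"ty": 0,"tz": 0,"roll": 0}

```text
t: 4.25
ee_pos: [0.5806, 0.3151, 0.0062]
tcp_rot: [-0.0, 0.702, 0.712, -0.0]
ft_force: [-0.6, -0.4, -0.0]
width: 0.0003
gripper_force: 0.0
```

Request:
arm_command:
  motion:
    - {"tx": 0,"ty": 0,"tz": -4,"roll": 0}
    - {"tx": 0,"ty": 0,"tz": 0,"roll": 0}

```text
t: 4.45
ee_pos: [0.5806, 0.3151, 0.0022]
tcp_rot: [-0.0, 0.702, 0.712, -0.0]
ft_force: [-0.3, 0.7, -0.3]
width: 0.0002
gripper_force: 0.0
```

Request:
arm_command:
  motion:
    - {"tx": 0,"ty": 0,"tz": -5,"roll": 0}
    - {"tx": 0,"ty": 0,"tz": -5,"roll": 0}
    - {"tx": 0,"ty": 0,"tz": 0,"roll": 0}

```text
t: 4.75
ee_pos: [0.5803, 0.315, -0.0082]
tcp_rot: [-0.0, 0.702, 0.712, -0.001]
ft_force: [0.5, -0.6, 0.1]
width: -0.0001
gripper_force: 0.0
```

Request:
arm_command:
  motion:
    - {"tx": 0,"ty": 0,"tz": -3,"roll": 0}
    - {"tx": 0,"ty": 0,"tz": 0,"roll": 0}

```text
t: 4.95
ee_pos: [0.5806, 0.3151, -0.0107]
tcp_rot: [-0.0, 0.703, 0.712, -0.0]
ft_force: [0.1, 1.0, -1.2]
width: -0.0001
gripper_force: 0.0
```

Request:
arm_command:
  motion:
    - {"tx": 0,"ty": 0,"tz": -3,"roll": 0}
    - {"tx": 0,"ty": 0,"tz": 0,"roll": 0}

```text
t: 5.15
ee_pos: [0.5806, 0.3152, -0.0136]
tcp_rot: [-0.0, 0.702, 0.712, -0.0]
ft_force: [0.2, 0.3, 0.3]
width: 0.0001
gripper_force: 0.0
```

Request:
arm_command:
  motion:
    - {"tx": 0,"ty": 0,"tz": -2,"roll": 0}
    - {"tx": 0,"ty": 0,"tz": 0,"roll": 0}

```text
t: 5.35
ee_pos: [0.5807, 0.3152, -0.0155]
tcp_rot: [-0.0, 0.702, 0.712, -0.0]
ft_force: [0.7, -0.5, -0.4]
width: -0.0003
gripper_force: 0.0
```

Request:
arm_command:
  motion:
    - {"tx": 0,"ty": 0,"tz": -2,"roll": 0}
    - {"tx": 0,"ty": 0,"tz": 0,"roll": 0}

```text
t: 5.55
ee_pos: [0.5807, 0.3151, -0.0175]
tcp_rot: [-0.0, 0.702, 0.712, -0.0]
ft_force: [0.7, 0.4, -0.7]
width: -0.0001
gripper_force: 0.0
```

Request:
arm_command:
  motion:
    - {"tx": 0,"ty": 0,"tz": -2,"roll": 0}
    - {"tx": 0,"ty": 0,"tz": 0,"roll": 0}

```text
t: 5.75
ee_pos: [0.5807, 0.3151, -0.0195]
tcp_rot: [-0.0, 0.702, 0.712, -0.0]
ft_force: [0.4, -0.3, -0.0]
width: 0.0001
gripper_force: 0.0
```

Request:
arm_command:
  motion:
    - {"tx": 0,"ty": 0,"tz": -1,"roll": 0}
    - {"tx": 0,"ty": 0,"tz": 0,"roll": 0}

```text
t: 5.95
ee_pos: [0.5807, 0.3152, -0.0204]
tcp_rot: [0.0, 0.702, 0.712, -0.0]
ft_force: [0.4, -0.2, 0.4]
width: -0.0001
gripper_force: 0.0
```

Request:
arm_command:
  motion:
    - {"tx": 0,"ty": 0,"tz": -2,"roll": 0}
    - {"tx": 0,"ty": 0,"tz": 0,"roll": 0}

```text
t: 6.15
ee_pos: [0.5807, 0.3151, -0.0225]
tcp_rot: [-0.0, 0.702, 0.712, -0.0]
ft_force: [0.2, 1.1, -0.1]
width: -0.0
gripper_force: 0.0
```

Request:
arm_command:
  motion:
    - {"tx": 0,"ty": 0,"tz": -1,"roll": 0}
    - {"tx": 0,"ty": 0,"tz": 0,"roll": 0}

```text
t: 6.35
ee_pos: [0.5807, 0.3152, -0.0234]
tcp_rot: [-0.0, 0.702, 0.712, -0.0]
ft_force: [1.2, -1.1, -0.5]
width: -0.0001
gripper_force: 0.0
```

Run:
```python
from h import *
S=sense(); e=S["ee_pos"]; print(e,S["ft_force"])
for z in (0,.01,.02): print(z,px("top",[e[0],e[1],z]),px("side",[e[0],e[1],z]))
t=get_image("top")[:,:,::-1];s=get_image("side")[:,:,::-1]
cv2.imwrite("pics/m5.png",np.hstack([crop(t,140,185,80,100,5),crop(s,210,90,80,100,5)]))
```

```text
[ 0.58074156  0.31518229 -0.02344973] [ 1.16855522 -1.12047101 -0.47962006]
0 [183.85540513 218.13216605] [241.5846374  186.74817485]
0.01 [183.14833239 217.70175469] [241.433633   183.95384247]
0.02 [182.43142232 217.26535513] [241.28172368 181.14276458]
```

View pics/m5.png

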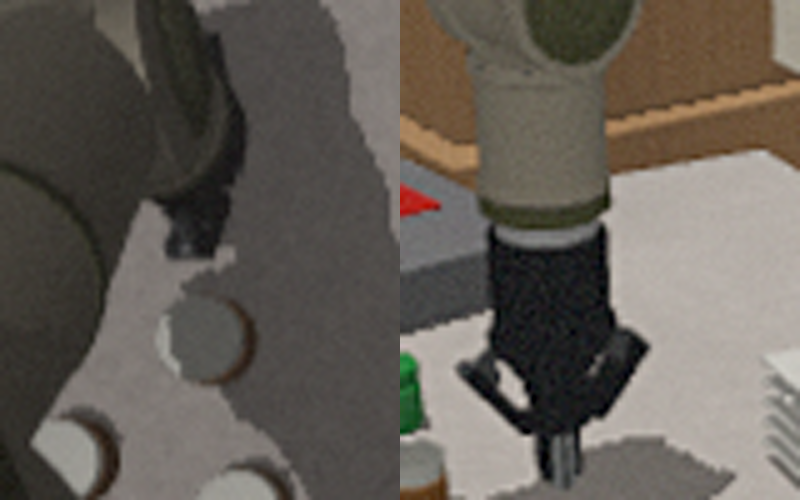

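The fingertips now appear at side pixel (242.6,187), which is bench level there, while the readout says z = -23 mm. The TCP height reading is therefore about 34 mm low. I'll step down a little more to find contact.

Request:
arm_command:
  motion:
    - {"tx": 0,"ty": 0,"tz": -1,"roll": 0}
    - {"tx": 0,"ty": 0,"tz": 0,"roll": 0}

```text
t: 6.65
ee_pos: [0.5808, 0.3152, -0.0244]
tcp_rot: [0.0, 0.702, 0.712, -0.0]
ft_force: [-0.5, 0.3, 0.0]
width: 0.0002
gripper_force: 0.0
```

Request:
arm_command:
  motion:
    - {"tx": 0,"ty": 0,"tz": -1,"roll": 0}
    - {"tx": 0,"ty": 0,"tz": 0,"roll": 0}

```text
t: 6.85
ee_pos: [0.5808, 0.3152, -0.0244]
tcp_rot: [-0.0, 0.703, 0.712, 0.0]
ft_force: [-1.8, -1.2, 9.7]
width: -0.0002
gripper_force: 4.8
```

Request:
arm_command:
  motion:
    - {"tx": 0,"ty": 0,"tz": -1,"roll": 0}
    - {"tx": 0,"ty": 0,"tz": 0,"roll": 0}

```text
t: 7.05
ee_pos: [0.5809, 0.3152, -0.0245]
tcp_rot: [-0.0, 0.703, 0.712, 0.0]
ft_force: [-5.0, -1.5, 18.0]
width: -0.0005
gripper_force: 9.6
```

Request:
arm_command:
  motion:
    - {"tx": 0,"ty": 0,"tz": 50,"roll": 0}
    - {"tx": 0,"ty": 0,"tz": 30,"roll": 0}
    - {"tx": -50,"ty": -1,"tz": 0,"roll": 0}
    - {"tx": -49,"ty": 0,"tz": 0,"roll": 0}
    - {"tx": 0,"ty": 0,"tz": 0,"roll": 0}
  fingers: 1

```text
t: 7.55
ee_pos: [0.4743, 0.3139, 0.0536]
tcp_rot: [-0.002, 0.701, 0.713, -0.003]
ft_force: [0.8, 1.0, -0.7]
width: 0.0723
gripper_force: 0.0
```

Request:
arm_command:
  motion:
    - {"tx": 0,"ty": 0,"tz": 0,"roll": 0}
    - {"tx": 0,"ty": 0,"tz": -30,"roll": 0}
    - {"tx": 0,"ty": 0,"tz": -28,"roll": 0}
    - {"tx": 0,"ty": 0,"tz": 0,"roll": 0}

```text
t: 7.95
ee_pos: [0.4819, 0.3132, -0.0071]
tcp_rot: [-0.0, 0.703, 0.711, -0.002]
ft_force: [-0.4, -0.7, 0.3]
width: 0.0855
gripper_force: 0.0
```

Request:
arm_command:
  motion:
    - {"tx": 0,"ty": 0,"tz": 0,"roll": 0}
    - {"tx": 0,"ty": 0,"tz": 0,"roll": 0}
    - {"tx": 0,"ty": 0,"tz": 0,"roll": 0}
    - {"tx": 0,"ty": 0,"tz": 0,"roll": 0}
  fingers: 0

```text
t: 8.35
ee_pos: [0.4827, 0.3144, -0.0026]
tcp_rot: [0.0, 0.703, 0.712, 0.001]
ft_force: [-0.7, -1.5, 6.4]
width: 0.0468
gripper_force: 60.3
```

Request:
arm_command:
  motion:
    - {"tx": 0,"ty": 0,"tz": 30,"roll": 0}
    - {"tx": 0,"ty": 0,"tz": 35,"roll": 0}
    - {"tx": 0,"ty": 0,"tz": 0,"roll": 0}

```text
t: 8.65
ee_pos: [0.4841, 0.3155, 0.0653]
tcp_rot: [0.001, 0.703, 0.712, 0.004]
ft_force: [0.4, -0.7, -0.0]
width: 0.0471
gripper_force: 62.2
```

Request:
arm_command:
  motion:
    - {"tx": 30,"ty": -33,"tz": 0,"roll": 0}
    - {"tx": 30,"ty": -33,"tz": 0,"roll": 0}
    - {"tx": 30,"ty": -33,"tz": 0,"roll": 0}
    - {"tx": 30,"ty": -33,"tz": 0,"roll": 0}
    - {"tx": 30,"ty": -35,"tz": 0,"roll": 0}

```text
t: 9.15
ee_pos: [0.6329, 0.1462, 0.061]
tcp_rot: [0.0, 0.702, 0.712, 0.0]
ft_force: [1.0, 0.7, 0.2]
width: 0.0471
gripper_force: 62.2
```

Request:
arm_command:
  motion:
    - {"tx": 0,"ty": 0,"tz": 0,"roll": 0}
    - {"tx": 0,"ty": 0,"tz": 0,"roll": 0}

```text
t: 9.35
ee_pos: [0.6323, 0.1456, 0.0607]
tcp_rot: [0.0, 0.703, 0.711, 0.0]
ft_force: [-0.9, 0.1, -0.4]
width: 0.0471
gripper_force: 62.2
```

Run:
```python
from h import *
S=sense(); e=S["ee_pos"]; print(e,S["width"],S["ft_force"])
t=get_image("top")[:,:,::-1];s=get_image("side")[:,:,::-1]
print(px("side",[*e[:2],e[2]+.005]),px("side",[*e[:2],e[2]+.005+.045]))
cv2.imwrite("pics/m6.png",np.hstack([crop(t,215,165,80,110,5),crop(s,230,135,80,110,5)]))
```

```text
[0.63233409 0.14562002 0.06071323] 0.0470600310078058 [-0.86143172  0.05217885 -0.38847598]
[279.18846843 185.50652984] [278.9953372  171.53116299]
```

View pics/m6.png

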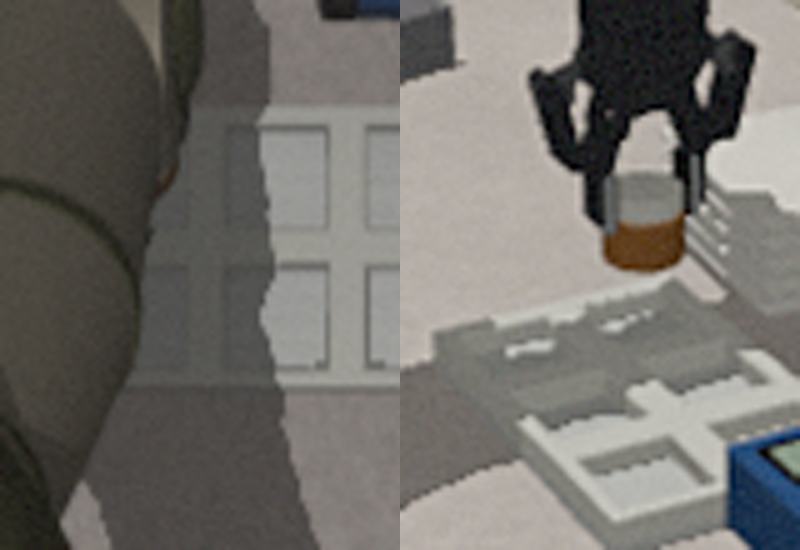

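Request:
arm_command:
  motion:
    - {"tx": -1,"ty": 1.5,"tz": -20,"roll": 0}
    - {"tx": 0,"ty": 0,"tz": -15,"roll": 0}
    - {"tx": 0,"ty": 0,"tz": -8,"roll": 0}
    - {"tx": 0,"ty": 0,"tz": 0,"roll": 0}

```text
t: 9.85
ee_pos: [0.6296, 0.1492, 0.0163]
tcp_rot: [-0.001, 0.702, 0.712, -0.001]
ft_force: [0.7, 0.0, -0.5]
width: 0.047
gripper_force: 62.2
```

Request:
arm_command:
  motion:
    - {"tx": 0,"ty": 0,"tz": -3,"roll": 0}
    - {"tx": 0,"ty": 0,"tz": 0,"roll": 0}

```text
t: 10.05
ee_pos: [0.6309, 0.1488, 0.0148]
tcp_rot: [0.0, 0.702, 0.712, 0.0]
ft_force: [0.3, 0.2, -0.6]
width: 0.0471
gripper_force: 62.2
```

Request:
arm_command:
  motion:
    - {"tx": 0,"ty": 0,"tz": -3,"roll": 0}
    - {"tx": 0,"ty": 0,"tz": 0,"roll": 0}

```text
t: 10.25
ee_pos: [0.6309, 0.1487, 0.0117]
tcp_rot: [0.0, 0.703, 0.712, 0.0]
ft_force: [0.3, 1.2, -1.1]
width: 0.0471
gripper_force: 62.2
```

Request:
arm_command:
  motion:
    - {"tx": 0,"ty": -1,"tz": -4,"roll": 0}
    - {"tx": 0,"ty": 0,"tz": 0,"roll": 0}

```text
t: 10.45
ee_pos: [0.6306, 0.1474, 0.0073]
tcp_rot: [-0.0, 0.703, 0.712, -0.0]
ft_force: [0.2, 0.1, -0.7]
width: 0.0472
gripper_force: 45.2
```

Request:
arm_command:
  motion:
    - {"tx": 0,"ty": 0,"tz": -2,"roll": 0}
    - {"tx": 0,"ty": 0,"tz": 0,"roll": 0}

```text
t: 10.65
ee_pos: [0.6308, 0.1476, 0.0056]
tcp_rot: [0.0, 0.703, 0.712, -0.0]
ft_force: [0.6, -0.4, -1.6]
width: 0.0471
gripper_force: 61.5
```

Request:
arm_command:
  motion:
    - {"tx": 0,"ty": 0,"tz": -1,"roll": 0}
    - {"tx": 0,"ty": 0,"tz": 0,"roll": 0}

```text
t: 10.85
ee_pos: [0.6309, 0.1477, 0.0055]
tcp_rot: [0.0, 0.703, 0.712, 0.0]
ft_force: [-2.7, -0.1, 8.4]
width: 0.047
gripper_force: 62.8
```

Request:
arm_command:
  motion:
    - {"tx": 0,"ty": 0,"tz": 0,"roll": 0}
    - {"tx": 0,"ty": 0,"tz": 0,"roll": 0}
    - {"tx": 0,"ty": 0,"tz": 0,"roll": 0}
    - {"tx": 0,"ty": 0,"tz": 0,"roll": 0}
  fingers: 0.9

```text
t: 11.25
ee_pos: [0.6308, 0.1477, 0.0046]
tcp_rot: [-0.0, 0.702, 0.712, -0.0]
ft_force: [-0.0, 0.1, -0.2]
width: 0.0769
gripper_force: 0.0
```

Request:
arm_command:
  motion:
    - {"tx": 0,"ty": 0,"tz": 26,"roll": 0}
    - {"tx": 0,"ty": 0,"tz": 40,"roll": 0}
    - {"tx": -31,"ty": 34,"tz": 0,"roll": 0}
    - {"tx": -31,"ty": 34,"tz": 0,"roll": 0}
    - {"tx": -31,"ty": 34,"tz": 0,"roll": 0}

```text
t: 11.75
ee_pos: [0.537, 0.2506, 0.071]
tcp_rot: [0.0, 0.703, 0.711, 0.0]
ft_force: [0.3, 0.5, 0.2]
width: 0.0768
gripper_force: 0.0
```

Request:
arm_command:
  motion:
    - {"tx": -31,"ty": 35,"tz": 0,"roll": 0}
    - {"tx": -31,"ty": 35,"tz": 0,"roll": 0}
    - {"tx": -32,"ty": 35,"tz": 0,"roll": 0}
    - {"tx": -32,"ty": 35,"tz": 0,"roll": 0}
    - {"tx": 0,"ty": 0,"tz": 0,"roll": 0}
  fingers: 1

```text
t: 12.25
ee_pos: [0.4058, 0.3959, 0.0701]
tcp_rot: [-0.002, 0.699, 0.715, -0.0]
ft_force: [0.8, -0.3, 1.0]
width: 0.0856
gripper_force: 0.0
```

Run:
```python
from h import *
S=sense(); print(S["ee_pos"],S["width"],S["ft_force"])
t=get_image("top")[:,:,::-1];s=get_image("side")[:,:,::-1]
cv2.imwrite("pics/m7.png",np.vstack([np.hstack([crop(t,125,170,200,110,4)]),np.hstack([crop(s,160,140,200,40,4)])]))
# numeric cap detection: bright, unsaturated blobs in side view
hsv=cv2.cvtColor(s,cv2.COLOR_BGR2HSV); m=((hsv[...,0]>5)&(hsv[...,0]<18)&(hsv[...,1]>150)).astype(np.uint8)
n,_,st,ce=cv2.connectedComponentsWithStats(m)
for i in range(1,n):
    if st[i,4]>25: print(st[i],ce[i])
```

```text
[0.40584406 0.39590181 0.07014202] 0.08562315843263489 [ 0.8304928  -0.33805392  1.00600894]
[176 182  15   7  59] [183.16949153 184.6440678 ]
[177 195  16  12 121] [184.43801653 201.20661157]
[271 195  15   9  79] [277.64556962 199.18987342]
[360 259  12   6  46] [365.15217391 261.43478261]
```

Request:
arm_command:
  motion:
    - {"tx": 0,"ty": 0,"tz": 0,"roll": 0}
    - {"tx": 0,"ty": 0,"tz": 0,"roll": 0}

```text
t: 12.55
ee_pos: [0.4131, 0.3883, 0.0708]
tcp_rot: [0.0, 0.703, 0.711, 0.0]
ft_force: [0.2, 0.3, 0.2]
width: 0.0855
gripper_force: 0.0
```

```bash
cat >> h.py <<'E'
def amber(s):
    hsv=cv2.cvtColor(s,cv2.COLOR_BGR2HSV); m=((hsv[...,0]>5)&(hsv[...,0]<18)&(hsv[...,1]>150)).astype(np.uint8)
    n,_,st,ce=cv2.connectedComponentsWithStats(m)
    return [(st[i].tolist(),ce[i].round(1).tolist()) for i in range(1,n) if st[i,4]>25]
E
python3 - <<'E'
from h import *
S=sense(); print(S["ee_pos"]); print(amber(cv2.imread("pics/side0.png")))
E
```

```text
[0.41312752 0.38826617 0.07077714]
[([176, 181, 15, 7, 57], [183.2, 184.5]), ([205, 186, 15, 11, 107], [211.9, 191.3]), ([177, 195, 16, 12, 122], [184.6, 201.3]), ([360, 259, 12, 6, 46], [365.2, 261.4])]
```

Request:
arm_command:
  motion:
    - {"tx": -1,"ty": 0.5,"tz": -30,"roll": 0}
    - {"tx": 0,"ty": 0,"tz": -30,"roll": 0}
    - {"tx": 0,"ty": 0,"tz": -15,"roll": 0}
    - {"tx": 0,"ty": 0,"tz": 0,"roll": 0}

```text
t: 12.95
ee_pos: [0.4111, 0.388, -0.0061]
tcp_rot: [0.0, 0.703, 0.711, -0.002]
ft_force: [-0.0, -0.4, 0.4]
width: 0.085
gripper_force: 0.0
```

Request:
arm_command:
  motion:
    - {"tx": 0,"ty": 0,"tz": 0,"roll": 0}
    - {"tx": 0,"ty": 0,"tz": 0,"roll": 0}
    - {"tx": 0,"ty": 0,"tz": 0,"roll": 0}
    - {"tx": 0,"ty": 0,"tz": 0,"roll": 0}
  fingers: 0

```text
t: 13.35
ee_pos: [0.4115, 0.3904, -0.0027]
tcp_rot: [0.0, 0.703, 0.712, 0.001]
ft_force: [-1.4, -2.0, 9.1]
width: 0.0469
gripper_force: 60.1
```

Request:
arm_command:
  motion:
    - {"tx": 0,"ty": 0,"tz": 30,"roll": 0}
    - {"tx": 0,"ty": 0,"tz": 35,"roll": 0}
    - {"tx": 0,"ty": 0,"tz": 0,"roll": 0}
    - {"tx": 0,"ty": 0,"tz": 0,"roll": 0}

```text
t: 13.75
ee_pos: [0.411, 0.3909, 0.0619]
tcp_rot: [-0.0, 0.702, 0.712, 0.001]
ft_force: [-0.6, 0.4, -1.1]
width: 0.0471
gripper_force: 62.4
```

Request:
arm_command:
  motion:
    - {"tx": 27.5,"ty": -40,"tz": 10,"roll": 0}
    - {"tx": 27.5,"ty": -40,"tz": 0,"roll": 0}
    - {"tx": 27.5,"ty": -40,"tz": 0,"roll": 0}
    - {"tx": 27.5,"ty": -40,"tz": 0,"roll": 0}
    - {"tx": 27.5,"ty": -40,"tz": 0,"roll": 0}

```text
t: 14.25
ee_pos: [0.5486, 0.1884, 0.0697]
tcp_rot: [-0.0, 0.702, 0.712, -0.001]
ft_force: [0.4, 0.6, -1.3]
width: 0.047
gripper_force: 62.4
```

Request:
arm_command:
  motion:
    - {"tx": 27.5,"ty": -40,"tz": 0,"roll": 0}
    - {"tx": 28,"ty": -41,"tz": 0,"roll": 0}
    - {"tx": 28,"ty": -41,"tz": 0,"roll": 0}
    - {"tx": 0,"ty": 0,"tz": 0,"roll": 0}
    - {"tx": 0,"ty": 0,"tz": 0,"roll": 0}

```text
t: 14.75
ee_pos: [0.6315, 0.0664, 0.0694]
tcp_rot: [-0.0, 0.704, 0.711, -0.001]
ft_force: [-0.4, 0.8, -1.4]
width: 0.0468
gripper_force: 62.4
```

Request:
arm_command:
  motion:
    - {"tx": 0,"ty": 0,"tz": -20,"roll": 0}
    - {"tx": 0,"ty": 0,"tz": -15,"roll": 0}
    - {"tx": 0,"ty": 0,"tz": 0,"roll": 0}
    - {"tx": 0,"ty": 0,"tz": 0,"roll": 0}

```text
t: 15.15
ee_pos: [0.631, 0.069, 0.0351]
tcp_rot: [-0.001, 0.702, 0.712, -0.001]
ft_force: [0.9, -0.6, -1.4]
width: 0.0467
gripper_force: 62.4
```

Request:
arm_command:
  motion:
    - {"tx": 0.5,"ty": 0,"tz": -12,"roll": 0}
    - {"tx": 0,"ty": 0,"tz": -6,"roll": 0}
    - {"tx": 0,"ty": 0,"tz": 0,"roll": 0}

```text
t: 15.45
ee_pos: [0.6317, 0.0683, 0.0167]
tcp_rot: [-0.0, 0.702, 0.712, -0.001]
ft_force: [-0.1, 0.0, -1.6]
width: 0.0468
gripper_force: 62.4
```

Request:
arm_command:
  motion:
    - {"tx": 0,"ty": 0,"tz": -4,"roll": 0}
    - {"tx": 0,"ty": 0,"tz": 0,"roll": 0}

```text
t: 15.65
ee_pos: [0.6322, 0.0681, 0.0134]
tcp_rot: [-0.0, 0.703, 0.712, -0.0]
ft_force: [-0.4, -0.2, -1.1]
width: 0.0469
gripper_force: 62.4
```

Request:
arm_command:
  motion:
    - {"tx": 0,"ty": 0,"tz": -4,"roll": 0}
    - {"tx": 0,"ty": 0,"tz": 0,"roll": 0}

```text
t: 15.85
ee_pos: [0.6321, 0.0682, 0.0093]
tcp_rot: [-0.0, 0.702, 0.712, -0.0]
ft_force: [0.4, 0.2, -0.0]
width: 0.0471
gripper_force: 62.4
```

Request:
arm_command:
  motion:
    - {"tx": 0,"ty": 0,"tz": -4,"roll": 0}
    - {"tx": 0,"ty": 0,"tz": 0,"roll": 0}

```text
t: 16.05
ee_pos: [0.6324, 0.0682, 0.0055]
tcp_rot: [0.0, 0.703, 0.712, 0.0]
ft_force: [0.1, -0.7, -1.4]
width: 0.0467
gripper_force: 62.5
```

Request:
arm_command:
  motion:
    - {"tx": 0,"ty": 0,"tz": -1,"roll": 0}
    - {"tx": 0,"ty": 0,"tz": 0,"roll": 0}

```text
t: 16.25
ee_pos: [0.6324, 0.0682, 0.0054]
tcp_rot: [0.0, 0.703, 0.712, 0.0]
ft_force: [-1.3, 0.3, 7.2]
width: 0.0471
gripper_force: 63.4
```

Request:
arm_command:
  motion:
    - {"tx": 0,"ty": 0,"tz": 0,"roll": 0}
    - {"tx": 0,"ty": 0,"tz": 0,"roll": 0}
    - {"tx": 0,"ty": 0,"tz": 0,"roll": 0}
    - {"tx": 0,"ty": 0,"tz": 0,"roll": 0}
  fingers: 0.9

```text
t: 16.65
ee_pos: [0.6322, 0.0682, 0.0045]
tcp_rot: [-0.0, 0.702, 0.712, -0.0]
ft_force: [0.1, 0.1, 0.4]
width: 0.077
gripper_force: 0.0
```

Request:
arm_command:
  motion:
    - {"tx": 0,"ty": 0,"tz": 26,"roll": 0}
    - {"tx": 0,"ty": 0,"tz": 40,"roll": 0}
    - {"tx": -35,"ty": 31,"tz": 0,"roll": 0}
    - {"tx": -35,"ty": 31,"tz": 0,"roll": 0}
    - {"tx": -35,"ty": 32,"tz": 0,"roll": 0}

```text
t: 17.15
ee_pos: [0.5263, 0.1628, 0.071]
tcp_rot: [0.0, 0.703, 0.711, 0.0]
ft_force: [0.1, 1.1, 0.1]
width: 0.0768
gripper_force: 0.0
```

Request:
arm_command:
  motion:
    - {"tx": -35,"ty": 32,"tz": 0,"roll": 0}
    - {"tx": -35,"ty": 32,"tz": 0,"roll": 0}
    - {"tx": -35,"ty": 32,"tz": 0,"roll": 0}
    - {"tx": -36,"ty": 32,"tz": 0,"roll": 0}
    - {"tx": 0,"ty": 0,"tz": 0,"roll": 0}
  fingers: 1

```text
t: 17.65
ee_pos: [0.3808, 0.2949, 0.0704]
tcp_rot: [-0.002, 0.699, 0.715, -0.001]
ft_force: [0.3, 0.1, -0.4]
width: 0.085
gripper_force: 0.0
```

Request:
arm_command:
  motion:
    - {"tx": 0,"ty": 0,"tz": 0,"roll": 0}
    - {"tx": 0,"ty": 0,"tz": 0,"roll": 0}

```text
t: 17.85
ee_pos: [0.3872, 0.2896, 0.0708]
tcp_rot: [0.0, 0.703, 0.711, 0.0]
ft_force: [-0.7, -0.2, 0.3]
width: 0.0857
gripper_force: 0.0
```

Run:
```python
from h import *
S=sense(); print(S["ee_pos"]); s=get_image("side")[:,:,::-1];print(amber(s)); cv2.imwrite("pics/s8.png",s)
```

```text
[0.38719084 0.28961278 0.07077437]
[([177, 195, 16, 12, 123], [184.5, 201.3]), ([271, 195, 15, 9, 69], [276.9, 199.3]), ([284, 206, 16, 9, 90], [291.2, 210.7]), ([360, 259, 12, 6, 46], [365.2, 261.4])]
```

Request:
arm_command:
  motion:
    - {"tx": -1,"ty": 0.5,"tz": -30,"roll": 0}
    - {"tx": 0,"ty": 0,"tz": -30,"roll": 0}
    - {"tx": 0,"ty": 0,"tz": -15,"roll": 0}
    - {"tx": 0,"ty": 0,"tz": 0,"roll": 0}

```text
t: 18.3
ee_pos: [0.3859, 0.2887, -0.006]
tcp_rot: [0.0, 0.704, 0.711, -0.001]
ft_force: [0.0, 0.1, 0.1]
width: 0.0851
gripper_force: 0.0
```

Request:
arm_command:
  motion:
    - {"tx": 0,"ty": 0,"tz": 0,"roll": 0}
    - {"tx": 0,"ty": 0,"tz": 0,"roll": 0}
    - {"tx": 0,"ty": 0,"tz": 0,"roll": 0}
    - {"tx": 0,"ty": 0,"tz": 0,"roll": 0}
  fingers: 0

```text
t: 18.7
ee_pos: [0.3859, 0.2907, -0.0028]
tcp_rot: [0.0, 0.703, 0.712, 0.001]
ft_force: [-0.3, -1.5, 10.9]
width: 0.0474
gripper_force: 59.7
```

Request:
arm_command:
  motion:
    - {"tx": 0,"ty": 0,"tz": 35,"roll": 0}
    - {"tx": 0,"ty": 0,"tz": 40,"roll": 0}
    - {"tx": 0,"ty": 0,"tz": 0,"roll": 0}
    - {"tx": 0,"ty": 0,"tz": 0,"roll": 0}

```text
t: 19.1
ee_pos: [0.3857, 0.2915, 0.0721]
tcp_rot: [0.0, 0.702, 0.712, 0.002]
ft_force: [-0.5, 0.2, -0.5]
width: 0.0468
gripper_force: 62.5
```

Request:
arm_command:
  motion:
    - {"tx": 31,"ty": -38,"tz": 0,"roll": 0}
    - {"tx": 31,"ty": -38,"tz": 0,"roll": 0}
    - {"tx": 31,"ty": -38,"tz": 0,"roll": 0}
    - {"tx": 31,"ty": -38,"tz": 0,"roll": 0}
    - {"tx": 31,"ty": -38,"tz": 0,"roll": 0}

```text
t: 19.6
ee_pos: [0.5408, 0.099, 0.0698]
tcp_rot: [-0.0, 0.702, 0.712, -0.001]
ft_force: [0.1, 0.5, -0.9]
width: 0.0471
gripper_force: 62.5
```

Request:
arm_command:
  motion:
    - {"tx": 31,"ty": -38,"tz": 0,"roll": 0}
    - {"tx": 31,"ty": -38,"tz": 0,"roll": 0}
    - {"tx": 31,"ty": -38,"tz": 0,"roll": 0}
    - {"tx": 0,"ty": 0,"tz": 0,"roll": 0}
    - {"tx": 0,"ty": 0,"tz": 0,"roll": 0}

```text
t: 20.1
ee_pos: [0.6329, -0.0148, 0.0693]
tcp_rot: [-0.001, 0.703, 0.711, -0.001]
ft_force: [-0.5, 1.3, -1.0]
width: 0.0472
gripper_force: 62.5
```

Request:
arm_command:
  motion:
    - {"tx": 0,"ty": 0,"tz": -20,"roll": 0}
    - {"tx": 0,"ty": 0,"tz": -15,"roll": 0}
    - {"tx": 0,"ty": 0,"tz": 0,"roll": 0}
    - {"tx": 0,"ty": 0,"tz": 0,"roll": 0}

```text
t: 20.5
ee_pos: [0.6326, -0.0125, 0.0352]
tcp_rot: [-0.001, 0.702, 0.712, -0.001]
ft_force: [0.1, 0.2, -0.6]
width: 0.0467
gripper_force: 62.5
```

Request:
arm_command:
  motion:
    - {"tx": 0,"ty": 0,"tz": -12,"roll": 0}
    - {"tx": 0,"ty": 0,"tz": -6,"roll": 0}
    - {"tx": 0,"ty": 0,"tz": 0,"roll": 0}

```text
t: 20.8
ee_pos: [0.6327, -0.0132, 0.0168]
tcp_rot: [-0.0, 0.702, 0.712, -0.0]
ft_force: [-0.5, 0.1, -0.9]
width: 0.0469
gripper_force: 62.5
```

Request:
arm_command:
  motion:
    - {"tx": 0,"ty": 0,"tz": -4,"roll": 0}
    - {"tx": 0,"ty": 0,"tz": 0,"roll": 0}

```text
t: 21.0
ee_pos: [0.6332, -0.0134, 0.0134]
tcp_rot: [-0.0, 0.702, 0.712, -0.0]
ft_force: [-0.3, -0.6, -0.4]
width: 0.047
gripper_force: 62.5
```

Request:
arm_command:
  motion:
    - {"tx": 0,"ty": 0,"tz": -4,"roll": 0}
    - {"tx": 0,"ty": 0,"tz": 0,"roll": 0}

```text
t: 21.2
ee_pos: [0.6331, -0.0133, 0.0093]
tcp_rot: [-0.0, 0.702, 0.712, -0.0]
ft_force: [-1.0, -0.8, 0.2]
width: 0.0469
gripper_force: 62.5
```

Request:
arm_command:
  motion:
    - {"tx": 0,"ty": 0,"tz": -5,"roll": 0}
    - {"tx": 0,"ty": 0,"tz": 0,"roll": 0}

```text
t: 21.4
ee_pos: [0.6337, -0.0134, 0.0053]
tcp_rot: [0.0, 0.703, 0.712, 0.0]
ft_force: [-2.0, 0.4, 8.2]
width: 0.0469
gripper_force: 63.4
```

Request:
arm_command:
  motion:
    - {"tx": 0,"ty": 0,"tz": 0,"roll": 0}
    - {"tx": 0,"ty": 0,"tz": 0,"roll": 0}
    - {"tx": 0,"ty": 0,"tz": 0,"roll": 0}
    - {"tx": 0,"ty": 0,"tz": 0,"roll": 0}
  fingers: 0.9

```text
t: 21.8
ee_pos: [0.6332, -0.0133, 0.0045]
tcp_rot: [-0.0, 0.702, 0.712, -0.0]
ft_force: [-0.0, 0.6, 0.2]
width: 0.0767
gripper_force: 0.0
```

Request:
arm_command:
  motion:
    - {"tx": 0,"ty": 0,"tz": 30,"roll": 0}
    - {"tx": 0,"ty": 0,"tz": 45,"roll": 0}
    - {"tx": -29,"ty": -37,"tz": 20,"roll": 0.05}
    - {"tx": -29,"ty": -37,"tz": 0,"roll": 0.05}
    - {"tx": -29,"ty": -37,"tz": 0,"roll": 0.05}

```text
t: 22.3
ee_pos: [0.5465, -0.1243, 0.1001]
tcp_rot: [0.001, 0.646, 0.763, 0.0]
ft_force: [-0.1, -0.8, -0.5]
width: 0.0769
gripper_force: 0.0
```

Request:
arm_command:
  motion:
    - {"tx": -29,"ty": -37,"tz": 0,"roll": 0.067}
    - {"tx": -29,"ty": -37,"tz": 0,"roll": 0}
    - {"tx": -29,"ty": -37,"tz": 0,"roll": 0}
    - {"tx": -29,"ty": -37,"tz": 0,"roll": 0}
    - {"tx": -29,"ty": -37,"tz": 0,"roll": 0}

```text
t: 22.8
ee_pos: [0.4007, -0.3099, 0.0993]
tcp_rot: [0.0, 0.621, 0.784, -0.0]
ft_force: [0.6, -1.3, -0.4]
width: 0.0763
gripper_force: 0.0
```

Request:
arm_command:
  motion:
    - {"tx": 0,"ty": 0,"tz": 0,"roll": 0}
    - {"tx": 0,"ty": 0,"tz": 0,"roll": 0}

```text
t: 23.0
ee_pos: [0.4011, -0.3097, 0.0993]
tcp_rot: [0.0, 0.623, 0.782, -0.0]
ft_force: [0.8, 0.1, -0.3]
width: 0.077
gripper_force: 0.0
```

Run:
```python
from h import *
S=sense(); print(S["ee_pos"],S["tcp_rot"]); t=get_image("top")[:,:,::-1]; s=get_image("side")[:,:,::-1];print(amber(s)); cv2.imwrite("pics/s9.png",s); cv2.imwrite("pics/t9.png",t)
cv2.imwrite("pics/m9.png",np.vstack([crop(t,215,175,200,75,4),np.hstack([crop(s,225,145,140,100,3),crop(s,225,265,126,100,3)])[:,:800] if 0 else cv2.copyMakeBorder(np.hstack([crop(s,230,150,140,95,3),crop(t,350,255,100,95,3)]),0,0,0,80,cv2.BORDER_CONSTANT)]))
```

```text
[ 0.40105467 -0.30967762  0.09933125] [ 1.08269310e-04  6.22673241e-01  7.82481962e-01 -3.77438044e-05]
[([360, 259, 12, 6, 46], [365.2, 261.4])]
```

View pics/m9.png

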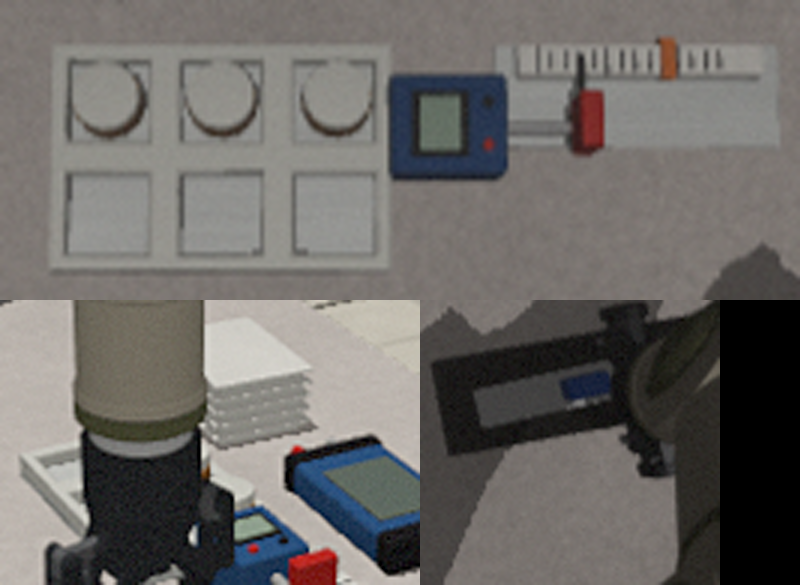

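All three jars stand in the far row of wells, with caps at (107,95), (218,95) and (337,95) in the crop. The straightedge and its blue block have not moved on the pad. Next I'll grip the block.

Request:
arm_command:
  motion:
    - {"tx": 1.5,"ty": 0,"tz": -40,"roll": 0}
    - {"tx": 0,"ty": 0,"tz": -35,"roll": 0}
    - {"tx": 0,"ty": 0,"tz": -19,"roll": 0}
    - {"tx": 0,"ty": 0,"tz": 0,"roll": 0}
    - {"tx": 0,"ty": 0,"tz": 0,"roll": 0}

```text
t: 23.6
ee_pos: [0.4042, -0.3074, 0.0053]
tcp_rot: [-0.0, 0.62, 0.784, 0.0]
ft_force: [-0.6, -0.1, 0.5]
width: 0.0767
gripper_force: 0.0
```

Request:
arm_command:
  motion:
    - {"tx": 0,"ty": 0,"tz": 0,"roll": 0}
    - {"tx": 0,"ty": 0,"tz": 0,"roll": 0}
    - {"tx": 0,"ty": 0,"tz": 0,"roll": 0}
    - {"tx": 0,"ty": 0,"tz": 0,"roll": 0}
    - {"tx": 0,"ty": 0,"tz": 0,"roll": 0}
  fingers: 0
  newtons: 80

```text
t: 24.1
ee_pos: [0.4035, -0.3088, 0.0061]
tcp_rot: [0.001, 0.621, 0.784, 0.0]
ft_force: [-0.9, 1.1, 9.2]
width: 0.018
gripper_force: 78.1
```

Request:
arm_command:
  motion:
    - {"tx": 0,"ty": 0,"tz": 0,"roll": 0}
    - {"tx": 0,"ty": 0,"tz": 0,"roll": 0}

```text
t: 24.3
ee_pos: [0.4035, -0.3088, 0.0061]
tcp_rot: [0.001, 0.621, 0.784, 0.0]
ft_force: [-1.3, 1.0, 10.5]
width: 0.0184
gripper_force: 78.1
```

Request:
arm_command:
  motion:
    - {"tx": 0,"ty": 0,"tz": 25,"roll": 0}
    - {"tx": 0,"ty": 0,"tz": 25,"roll": 0}
    - {"tx": 0,"ty": 0,"tz": 0,"roll": 0}
    - {"tx": 0,"ty": 0,"tz": 0,"roll": 0}

```text
t: 24.7
ee_pos: [0.4036, -0.3086, 0.0555]
tcp_rot: [0.001, 0.621, 0.784, 0.0]
ft_force: [-0.5, -0.3, -3.1]
width: 0.0178
gripper_force: 80.0
```

Request:
arm_command:
  motion:
    - {"tx": 4,"ty": 20,"tz": 0,"roll": -0.012}
    - {"tx": 9,"ty": 42,"tz": 0,"roll": -0.024}
    - {"tx": 9,"ty": 42,"tz": 0,"roll": -0.024}
    - {"tx": 9,"ty": 42,"tz": 0,"roll": -0.024}
    - {"tx": 9,"ty": 42,"tz": 0,"roll": -0.024}

```text
t: 25.2
ee_pos: [0.4429, -0.119, 0.0541]
tcp_rot: [-0.001, 0.663, 0.748, -0.001]
ft_force: [2.5, -0.1, -4.0]
width: 0.018
gripper_force: 79.9
```

Request:
arm_command:
  motion:
    - {"tx": 9,"ty": 42,"tz": 0,"roll": -0.024}
    - {"tx": 9,"ty": 42,"tz": 0,"roll": -0.024}
    - {"tx": 9,"ty": 42,"tz": 0,"roll": -0.024}
    - {"tx": 9,"ty": 42,"tz": 0,"roll": -0.024}
    - {"tx": 5,"ty": 20,"tz": 0,"roll": -0.012}

```text
t: 25.7
ee_pos: [0.4844, 0.0716, 0.0539]
tcp_rot: [-0.001, 0.701, 0.713, -0.0]
ft_force: [0.5, -1.9, -4.1]
width: 0.018
gripper_force: 79.9
```

Request:
arm_command:
  motion:
    - {"tx": 0,"ty": 0,"tz": 0,"roll": 0}
    - {"tx": 0,"ty": 0,"tz": 0,"roll": 0}
    - {"tx": 0,"ty": 0,"tz": 0,"roll": 0}

```text
t: 26.0
ee_pos: [0.4837, 0.0662, 0.0547]
tcp_rot: [-0.0, 0.703, 0.712, -0.001]
ft_force: [-0.6, -0.6, -3.8]
width: 0.0178
gripper_force: 79.8
```

Run:
```python
from h import *
S=sense(); q=S["tcp_rot"]; print(S["ee_pos"],2*np.arctan2(q[2],q[1])-np.pi/2,S["width"],S["ft_force"])
t=get_image("top")[:,:,::-1]; s=get_image("side")[:,:,::-1]
cv2.imwrite("pics/t10.png",t); cv2.imwrite("pics/s10.png",s)
```

```text
[0.48367262 0.06620692 0.05466538] 0.012881051819594314 0.017780503724933467 [-0.56872198 -0.64531998 -3.75970804]
```

Request:
arm_command:
  motion:
    - {"tx": 0,"ty": 0,"tz": -25,"roll": 0}
    - {"tx": 0,"ty": 0,"tz": -18,"roll": 0}
    - {"tx": 0,"ty": 0,"tz": -6,"roll": 0}
    - {"tx": 0,"ty": 0,"tz": 0,"roll": 0}
    - {"tx": 0,"ty": 0,"tz": 0,"roll": 0}

```text
t: 26.6
ee_pos: [0.4846, 0.0669, 0.0067]
tcp_rot: [0.0, 0.702, 0.712, 0.0]
ft_force: [-0.2, -0.4, -2.6]
width: 0.0184
gripper_force: 79.7
```

Request:
arm_command:
  motion:
    - {"tx": 0,"ty": 0,"tz": -1,"roll": 0}
    - {"tx": 0,"ty": 0,"tz": 0,"roll": 0}

```text
t: 26.8
ee_pos: [0.4848, 0.0676, 0.0058]
tcp_rot: [0.0, 0.702, 0.712, 0.0]
ft_force: [0.4, -0.9, -3.2]
width: 0.0179
gripper_force: 79.7
```

Request:
arm_command:
  motion:
    - {"tx": 0,"ty": 0,"tz": -1,"roll": 0}
    - {"tx": 0,"ty": 0,"tz": 0,"roll": 0}

```text
t: 27.0
ee_pos: [0.4845, 0.0676, 0.0044]
tcp_rot: [0.0, 0.702, 0.712, 0.0]
ft_force: [-0.5, -0.7, -4.1]
width: 0.0183
gripper_force: 79.7
```

Request:
arm_command:
  motion:
    - {"tx": 0,"ty": 0,"tz": -1,"roll": 0}
    - {"tx": 0,"ty": 0,"tz": 0,"roll": 0}

```text
t: 27.2
ee_pos: [0.4845, 0.0676, 0.0032]
tcp_rot: [0.0, 0.702, 0.712, 0.0]
ft_force: [0.3, 0.3, -2.9]
width: 0.0181
gripper_force: 80.1
```

Request:
arm_command:
  motion:
    - {"tx": 5,"ty": 0,"tz": 0,"roll": 0}
    - {"tx": 0,"ty": 0,"tz": 0,"roll": 0}
    - {"tx": 0,"ty": 0,"tz": 0,"roll": 0}

```text
t: 27.5
ee_pos: [0.4898, 0.0674, 0.0033]
tcp_rot: [0.0, 0.702, 0.712, 0.0]
ft_force: [-0.4, 0.8, -2.6]
width: 0.018
gripper_force: 80.0
```

Request:
arm_command:
  motion:
    - {"tx": 2,"ty": 0,"tz": 0,"roll": 0}
    - {"tx": 0,"ty": 0,"tz": 0,"roll": 0}

```text
t: 27.7
ee_pos: [0.4911, 0.0675, 0.0032]
tcp_rot: [-0.0, 0.702, 0.712, -0.0]
ft_force: [-2.9, 0.9, 0.7]
width: 0.0182
gripper_force: 80.6
```

Request:
arm_command:
  motion:
    - {"tx": 1,"ty": 0,"tz": 0,"roll": 0}
    - {"tx": 0,"ty": 0,"tz": 0,"roll": 0}

```text
t: 27.9
ee_pos: [0.4929, 0.0675, 0.0033]
tcp_rot: [0.0, 0.702, 0.712, 0.0]
ft_force: [0.8, 0.7, -2.9]
width: 0.0181
gripper_force: 80.0
```

Request:
arm_command:
  motion:
    - {"tx": 1,"ty": 0,"tz": 0,"roll": 0}
    - {"tx": 0,"ty": 0,"tz": 0,"roll": 0}

```text
t: 28.1
ee_pos: [0.4943, 0.0675, 0.0032]
tcp_rot: [0.0, 0.702, 0.712, 0.0]
ft_force: [0.1, -0.9, -2.5]
width: 0.0182
gripper_force: 79.9
```

Request:
arm_command:
  motion:
    - {"tx": 1,"ty": 0,"tz": 0,"roll": 0}
    - {"tx": 0,"ty": 0,"tz": 0,"roll": 0}

```text
t: 28.3
ee_pos: [0.4943, 0.0675, 0.0032]
tcp_rot: [-0.0, 0.702, 0.712, -0.0]
ft_force: [-1.6, -0.4, -1.1]
width: 0.0181
gripper_force: 80.2
```

Request:
arm_command:
  motion:
    - {"tx": 1,"ty": 0,"tz": 0,"roll": 0}
    - {"tx": 0,"ty": 0,"tz": 0,"roll": 0}

```text
t: 28.5
ee_pos: [0.4944, 0.0675, 0.0033]
tcp_rot: [-0.001, 0.702, 0.712, -0.001]
ft_force: [-5.6, 0.0, 3.0]
width: 0.0177
gripper_force: 80.7
```

Request:
arm_command:
  motion:
    - {"tx": 1,"ty": 0,"tz": 0,"roll": 0}
    - {"tx": 0,"ty": 0,"tz": 0,"roll": 0}

```text
t: 28.7
ee_pos: [0.4944, 0.0674, 0.0033]
tcp_rot: [-0.001, 0.702, 0.712, -0.001]
ft_force: [-7.2, -0.4, 5.6]
width: 0.0178
gripper_force: 81.2
```

Request:
arm_command:
  motion:
    - {"tx": 0,"ty": 0,"tz": -1,"roll": 0}
    - {"tx": 0,"ty": 0,"tz": 0,"roll": 0}

```text
t: 28.9
ee_pos: [0.4943, 0.0675, 0.0031]
tcp_rot: [-0.001, 0.702, 0.712, -0.001]
ft_force: [-10.6, 0.5, 21.2]
width: 0.0183
gripper_force: 83.0
```

Request:
arm_command:
  motion:
    - {"tx": 0,"ty": 0,"tz": -1,"roll": 0}
    - {"tx": 0,"ty": 0,"tz": 0,"roll": 0}

```text
t: 29.1
ee_pos: [0.4942, 0.0675, 0.003]
tcp_rot: [-0.001, 0.702, 0.712, -0.0]
ft_force: [-12.6, 0.1, 37.6]
width: 0.0178
gripper_force: 85.1
```

Request:
arm_command:
  motion:
    - {"tx": 1,"ty": 0,"tz": 0,"roll": 0}
    - {"tx": 0,"ty": 0,"tz": 0,"roll": 0}

```text
t: 29.3
ee_pos: [0.4943, 0.0675, 0.0031]
tcp_rot: [-0.002, 0.702, 0.712, -0.001]
ft_force: [-14.4, 0.8, 39.8]
width: 0.0183
gripper_force: 85.6
```

Request:
arm_command:
  motion:
    - {"tx": 0,"ty": 0,"tz": 1.5,"roll": 0}
    - {"tx": 0,"ty": 0,"tz": 0,"roll": 0}
    - {"tx": 0,"ty": 0,"tz": 0,"roll": 0}

```text
t: 29.6
ee_pos: [0.4947, 0.0675, 0.0032]
tcp_rot: [-0.002, 0.702, 0.712, -0.001]
ft_force: [-10.4, -0.0, 15.5]
width: 0.0179
gripper_force: 82.6
```

Request:
arm_command:
  motion:
    - {"tx": 0,"ty": 0,"tz": 0,"roll": 0}
    - {"tx": 0,"ty": 0,"tz": 0,"roll": 0}
    - {"tx": 0,"ty": 0,"tz": 0,"roll": 0}
  fingers: 0.5

```text
t: 29.9
ee_pos: [0.4986, 0.0675, 0.0028]
tcp_rot: [0.001, 0.702, 0.712, 0.001]
ft_force: [-0.2, -0.1, -0.1]
width: 0.0427
gripper_force: 0.0
```

Request:
arm_command:
  motion:
    - {"tx": 0,"ty": 0,"tz": 20,"roll": 0}
    - {"tx": 0,"ty": 0,"tz": 35,"roll": 0}
    - {"tx": -30,"ty": -20,"tz": 20,"roll": 0}
    - {"tx": 0,"ty": -40,"tz": 0,"roll": 0}
    - {"tx": 0,"ty": 0,"tz": 0,"roll": 0}

```text
t: 30.4
ee_pos: [0.4677, 0.003, 0.0789]
tcp_rot: [0.002, 0.704, 0.71, 0.0]
ft_force: [0.7, 0.2, 0.0]
width: 0.0427
gripper_force: 0.0
```

Run:
```python
from h import *
S=sense(); q=S["tcp_rot"]; print(S["ee_pos"],2*np.arctan2(q[2],q[1])-np.pi/2,S["width"])
t=get_image("top")[:,:,::-1]; s=get_image("side")[:,:,::-1]
cv2.imwrite("pics/t11.png",t); cv2.imwrite("pics/s11.png",s)
for n,im in(("top",t),("side",s)):
    h=cv2.cvtColor(im,cv2.COLOR_BGR2HSV)
    m=((h[...,0]>105)&(h[...,0]<130)&(h[...,1]>150)&(h[...,2]>40)).astype(np.uint8)
    k,_,st,ce=cv2.connectedComponentsWithStats(m)
    print(n,[(st[i].tolist(),ce[i].round(1).tolist()) for i in range(1,k) if st[i,4]>15])
    print(px(n,[.494,.067,.044]))
```

```text
[0.4677454  0.0030039  0.07885456] 0.008436490271957364 0.042722926963514755
top [([489, 353, 71, 67, 2154], [520.7, 385.4])]
[269.36091765 248.36350211]
side [([0, 0, 62, 142, 3065], [22.0, 49.1]), ([81, 45, 49, 108, 1844], [106.8, 112.8]), ([328, 198, 56, 37, 425], [347.7, 215.9]), ([242, 212, 11, 16, 138], [246.9, 219.3]), ([296, 219, 36, 35, 473], [311.2, 236.6]), ([116, 367, 145, 53, 967], [196.4, 395.2])]
[246.93777899 214.27553434]
```

Request:
arm_command:
  motion:
    - {"tx": 0,"ty": 0,"tz": 25,"roll": 0.14}
    - {"tx": 13,"ty": -20,"tz": 0,"roll": 0.14}
    - {"tx": 13,"ty": -20,"tz": 0,"roll": 0.14}
    - {"tx": 13,"ty": -20,"tz": 0,"roll": 0.14}
    - {"tx": 13,"ty": -20,"tz": 0,"roll": 0.14}
  fingers: 0.55

```text
t: 31.0
ee_pos: [0.5207, -0.0719, 0.1024]
tcp_rot: [0.0, 0.412, 0.911, 0.0]
ft_force: [0.3, -0.0, -0.7]
width: 0.0467
gripper_force: 0.0
```

Request:
arm_command:
  motion:
    - {"tx": 19,"ty": -22,"tz": 0,"roll": 0.14}
    - {"tx": 19,"ty": -22,"tz": 0,"roll": 0.14}
    - {"tx": 19,"ty": -22,"tz": 0,"roll": 0.14}
    - {"tx": 19,"ty": -22,"tz": 0,"roll": 0.14}
    - {"tx": 19,"ty": -22,"tz": 0,"roll": 0.14}

```text
t: 31.5
ee_pos: [0.6159, -0.1821, 0.1021]
tcp_rot: [-0.0, 0.075, 0.997, 0.0]
ft_force: [0.1, 0.2, -0.2]
width: 0.0471
gripper_force: 0.0
```

Request:
arm_command:
  motion:
    - {"tx": 0,"ty": 0,"tz": 0,"roll": 0.14}
    - {"tx": 0,"ty": 0,"tz": 0,"roll": 0.03}
    - {"tx": 0,"ty": 0,"tz": 0,"roll": 0}
    - {"tx": 0,"ty": 0,"tz": 0,"roll": 0}

```text
t: 31.9
ee_pos: [0.6143, -0.1813, 0.1025]
tcp_rot: [-0.0, -0.006, 1.0, 0.0]
ft_force: [0.5, -0.3, 1.1]
width: 0.0469
gripper_force: 0.0
```

Run:
```python
from h import *
S=sense(); q=S["tcp_rot"]; print(S["ee_pos"],2*np.arctan2(q[2],q[1])-np.pi/2,S["width"],S["joint_positions"])
t=get_image("top")[:,:,::-1]; s=get_image("side")[:,:,::-1]
cv2.imwrite("pics/t12.png",t); cv2.imwrite("pics/s12.png",s)
cv2.imwrite("pics/m12.png",np.vstack([crop(t,220,175,200,90,4),cv2.copyMakeBorder(crop(s,225,150,160,100,2.4),0,0,0,416,cv2.BORDER_CONSTANT)]))
```

```text
[ 0.61431597 -0.1812845   0.10252866] 1.5824319659346733 0.04685814047018609 [ 0.3201418   0.62589327 -0.18444199  1.87840968  0.17683923  0.65352011
  1.61151023]
```

View pics/m12.png

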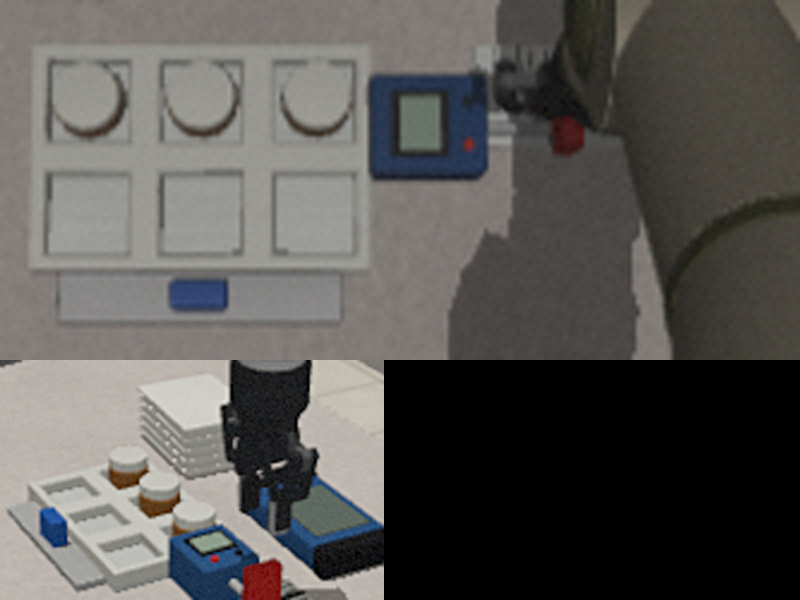

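The straightedge lies flush and centred along the tray's near side, from x=58 to x=342 in the crop against the tray's 30 to 370. The gripper is above the handle.

Request:
arm_command:
  motion:
    - {"tx": 0.5,"ty": -5.5,"tz": -10,"roll": 0}
    - {"tx": 0,"ty": 0,"tz": -25,"roll": 0}
    - {"tx": 0,"ty": 0,"tz": -25,"roll": 0}
    - {"tx": 0,"ty": 0,"tz": -24,"roll": 0}
    - {"tx": 0,"ty": 0,"tz": 0,"roll": 0}

```text
t: 32.5
ee_pos: [0.6127, -0.1877, 0.0154]
tcp_rot: [-0.003, -0.006, 1.0, 0.0]
ft_force: [-1.2, -0.6, 0.0]
width: 0.0472
gripper_force: 0.0
```

Request:
arm_command:
  motion:
    - {"tx": 0,"ty": 0,"tz": 0,"roll": 0}
    - {"tx": 0,"ty": 0,"tz": 0,"roll": 0}
    - {"tx": 0,"ty": 0,"tz": 0,"roll": 0}
    - {"tx": 0,"ty": 0,"tz": 0,"roll": 0}
  fingers: 0
  newtons: 60

```text
t: 32.9
ee_pos: [0.6154, -0.1879, 0.0199]
tcp_rot: [0.001, -0.007, 1.0, -0.0]
ft_force: [-0.9, 2.3, 3.8]
width: 0.0154
gripper_force: 59.6
```

Request:
arm_command:
  motion:
    - {"tx": 0.2,"ty": -15,"tz": 0,"roll": 0}
    - {"tx": 0.2,"ty": -18,"tz": 0,"roll": 0}
    - {"tx": 0.2,"ty": -15,"tz": 0,"roll": 0}
    - {"tx": 0.2,"ty": -9,"tz": 0,"roll": 0}
    - {"tx": 0,"ty": -4,"tz": 0,"roll": 0}

```text
t: 33.4
ee_pos: [0.6161, -0.248, 0.0199]
tcp_rot: [0.0, -0.007, 1.0, 0.001]
ft_force: [-2.4, 8.1, 6.6]
width: 0.0155
gripper_force: 60.1
```

Request:
arm_command:
  motion:
    - {"tx": 0,"ty": -1,"tz": 0,"roll": 0}

```text
t: 33.5
ee_pos: [0.6161, -0.2489, 0.0199]
tcp_rot: [0.0, -0.007, 1.0, 0.001]
ft_force: [-2.0, 7.4, 7.1]
width: 0.0151
gripper_force: 60.0
```

Run:
```python
from h import *
S=sense(); print(S["ee_pos"],S["width"],S["ft_force"],S["gripper_force"])
t=get_image("top")[:,:,::-1]; s=get_image("side")[:,:,::-1]
cv2.imwrite("pics/t13.png",t); cv2.imwrite("pics/s13.png",s)
cv2.imwrite("pics/m13.png",np.vstack([crop(t,290,170,135,50,5.9)[:295,:796],cv2.copyMakeBorder(crop(s,300,190,130,60,5),0,0,0,146,cv2.BORDER_CONSTANT)]))
```

```text
[ 0.61610304 -0.24894439  0.01985665] 0.015125495365865573 [-1.95952894  7.42911366  7.10122254] 60.03284454345703
```

View pics/m13.png

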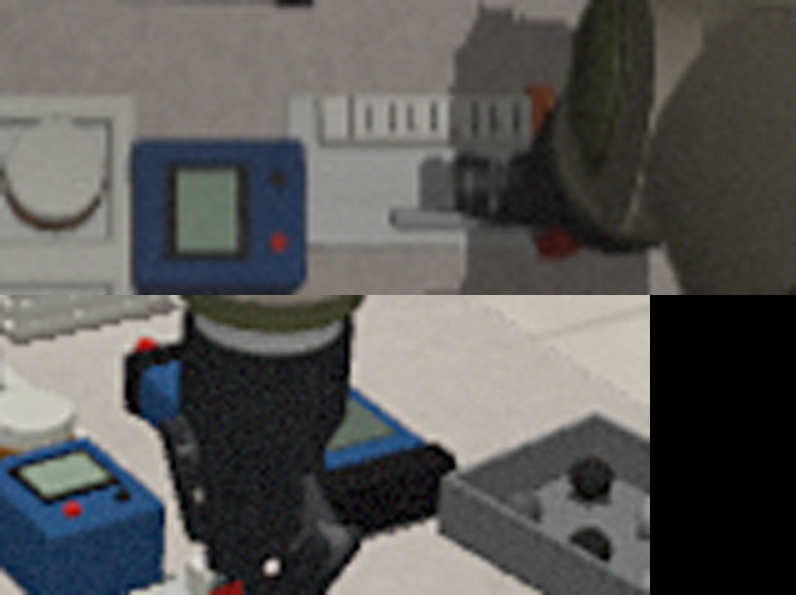

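Seen from above, the clip is at crop x≈541 and the pointer no longer shows short of it. The TCP has travelled 61 mm of the measured 62.6 mm, and the 7.4 N pull fits the spring at that extension. I'll pull 1 mm more and hold.

Request:
arm_command:
  motion:
    - {"tx": 0,"ty": -1,"tz": 0,"roll": 0}
    - {"tx": 0,"ty": 0,"tz": 0,"roll": 0}
    - {"tx": 0,"ty": 0,"tz": 0,"roll": 0}
    - {"tx": 0,"ty": 0,"tz": 0,"roll": 0}
    - {"tx": 0,"ty": 0,"tz": 0,"roll": 0}

```text
t: 34.1
ee_pos: [0.6161, -0.2493, 0.0199]
tcp_rot: [0.0, -0.007, 1.0, 0.001]
ft_force: [-1.8, 6.9, 5.8]
width: 0.0154
gripper_force: 60.0
```

Request:
arm_command:
  motion:
    - {"tx": 0,"ty": 0,"tz": 0,"roll": 0}
    - {"tx": 0,"ty": 0,"tz": 0,"roll": 0}
    - {"tx": 0,"ty": 0,"tz": 0,"roll": 0}
    - {"tx": 0,"ty": 0,"tz": 0,"roll": 0}
    - {"tx": 0,"ty": 0,"tz": 0,"roll": 0}

```text
t: 34.6
ee_pos: [0.6161, -0.2493, 0.0199]
tcp_rot: [0.0, -0.007, 1.0, 0.001]
ft_force: [-1.9, 7.0, 7.1]
width: 0.0154
gripper_force: 60.0
```

Request:
arm_command:
  motion:
    - {"tx": 0,"ty": 0,"tz": 0,"roll": 0}
    - {"tx": 0,"ty": 0,"tz": 0,"roll": 0}
    - {"tx": 0,"ty": 0,"tz": 0,"roll": 0}
    - {"tx": 0,"ty": 0,"tz": 0,"roll": 0}
    - {"tx": 0,"ty": 0,"tz": 0,"roll": 0}

```text
t: 35.1
ee_pos: [0.6161, -0.2493, 0.0199]
tcp_rot: [0.0, -0.007, 1.0, 0.001]
ft_force: [-1.4, 6.4, 6.3]
width: 0.0155
gripper_force: 60.0
```

Request:
arm_command:
  motion:
    - {"tx": 0,"ty": 0,"tz": 0,"roll": 0}
    - {"tx": 0,"ty": 0,"tz": 0,"roll": 0}
    - {"tx": 0,"ty": 0,"tz": 0,"roll": 0}
    - {"tx": 0,"ty": 0,"tz": 0,"roll": 0}
    - {"tx": 0,"ty": 0,"tz": 0,"roll": 0}

```text
t: 35.6
ee_pos: [0.6161, -0.2492, 0.0199]
tcp_rot: [0.0, -0.007, 1.0, 0.001]
ft_force: [-2.6, 6.7, 5.7]
width: 0.0153
gripper_force: 60.0
```

Run:
```python
from h import *
for f in("top0","t9"):
    t=cv2.imread(f"pics/{f}.png"); h=cv2.cvtColor(t,cv2.COLOR_BGR2HSV)
    m=(h[...,0]>5)&(h[...,0]<20)&(h[...,1]>140); m[:175]=0; m[200:]=0; m[:,:340]=0; m[:,420:]=0
    y,x=np.nonzero(m); w=h[...,1][m].astype(float); u,v=(x*w).sum()/w.sum(),(y*w).sum()/w.sum()
    g=t.astype(int).sum(2)/3
    # pointer below the bar (rows 194-197, between bar and rod: dark only at pointer)
    r=g[193:198,350:372]; d=(np.median(r)-r).clip(20)-20; p=350+(d.sum(0)*np.arange(22)).sum()/d.sum()
    print(f,(u,v),len(x),p); 
    for z in(.022,.03): print(at("top",p,195,z)[:2],at("top",u,v,z)[:2])
s=cv2.imread("pics/side0.png"); h=cv2.cvtColor(s,cv2.COLOR_BGR2HSV); m=(h[...,0]>5)&(h[...,0]<20)&(h[...,1]>150); m[:,:350]=0; y,x=np.nonzero(m); print(x.mean(),y.mean(),tri((u,v),(x.mean(),y.mean())))
```

```text
top0 (np.float64(381.8782775527606), np.float64(189.1690471114901)) 28 359.82386910490857
[ 0.65006413 -0.1874394 ] [ 0.66766001 -0.25055834]
[ 0.64868625 -0.18626731] [ 0.66618246 -0.24902875]
t9 (np.float64(381.87392795883363), np.float64(189.16273584905662)) 28 359.8070419272643
[ 0.65006358 -0.18739144] [ 0.66767816 -0.25054619]
[ 0.6486857  -0.18621962] [ 0.66620051 -0.24901667]
375.271186440678 268.5762711864407 (array([ 0.67858389, -0.25830546,  0.00479496]), np.float64(0.017301493498258297))
```

Request:
arm_command:
  motion:
    - {"tx": -0.2,"ty": 12,"tz": 0,"roll": 0}
    - {"tx": -0.2,"ty": 16,"tz": 0,"roll": 0}
    - {"tx": -0.2,"ty": 16,"tz": 0,"roll": 0}
    - {"tx": -0.2,"ty": 12,"tz": 0,"roll": 0}
    - {"tx": 0,"ty": 6,"tz": 0,"roll": 0}

```text
t: 36.1
ee_pos: [0.6154, -0.1883, 0.0199]
tcp_rot: [0.001, -0.007, 1.0, -0.0]
ft_force: [-0.8, -0.0, 6.8]
width: 0.0154
gripper_force: 60.1
```

Request:
arm_command:
  motion:
    - {"tx": 0,"ty": 0,"tz": 0,"roll": 0}
    - {"tx": 0,"ty": 0,"tz": 0,"roll": 0}
    - {"tx": 0,"ty": 0,"tz": 0,"roll": 0}
    - {"tx": 0,"ty": 0,"tz": 0,"roll": 0}
    - {"tx": 0,"ty": 0,"tz": 0,"roll": 0}
  fingers: 0.5

```text
t: 36.6
ee_pos: [0.6148, -0.1895, 0.0186]
tcp_rot: [-0.0, -0.006, 1.0, -0.0]
ft_force: [0.3, -0.2, -0.1]
width: 0.043
gripper_force: 0.0
```

Request:
arm_command:
  motion:
    - {"tx": 0,"ty": 0,"tz": 0,"roll": 0}
    - {"tx": 0,"ty": 0,"tz": 0,"roll": 0}
    - {"tx": 0,"ty": 0,"tz": 0,"roll": 0}
    - {"tx": 0,"ty": 0,"tz": 0,"roll": 0}
    - {"tx": 0,"ty": 0,"tz": 0,"roll": 0}

```text
t: 37.1
ee_pos: [0.6149, -0.189, 0.0188]
tcp_rot: [0.0, -0.007, 1.0, -0.0]
ft_force: [0.1, -0.9, 0.5]
width: 0.0428
gripper_force: 0.0
```

Request:
arm_command:
  motion:
    - {"tx": 0,"ty": 0,"tz": 0,"roll": 0}
    - {"tx": 0,"ty": 0,"tz": 0,"roll": 0}
    - {"tx": 0,"ty": 0,"tz": 0,"roll": 0}
    - {"tx": 0,"ty": 0,"tz": 0,"roll": 0}
    - {"tx": 0,"ty": 0,"tz": 0,"roll": 0}

```text
t: 37.6
ee_pos: [0.6149, -0.189, 0.0187]
tcp_rot: [0.0, -0.007, 1.0, 0.0]
ft_force: [-0.7, -0.3, 0.4]
width: 0.0426
gripper_force: 0.0
```

Request:
arm_command:
  motion:
    - {"tx": 0,"ty": 0,"tz": 0,"roll": 0}
    - {"tx": 0,"ty": 0,"tz": 0,"roll": 0}
    - {"tx": 0,"ty": 0,"tz": 0,"roll": 0}
    - {"tx": 0,"ty": 0,"tz": 0,"roll": 0}
    - {"tx": 0,"ty": 0,"tz": 0,"roll": 0}
  fingers: 0

```text
t: 38.1
ee_pos: [0.615, -0.1889, 0.019]
tcp_rot: [0.0, -0.007, 1.0, 0.0]
ft_force: [-0.8, 2.2, 4.8]
width: 0.0148
gripper_force: 58.9
```

Request:
arm_command:
  motion:
    - {"tx": 0.2,"ty": -15,"tz": 0,"roll": 0}
    - {"tx": 0.2,"ty": -18,"tz": 0,"roll": 0}
    - {"tx": 0.2,"ty": -15,"tz": 0,"roll": 0}
    - {"tx": 0.2,"ty": -9,"tz": 0,"roll": 0}
    - {"tx": 0,"ty": -4.5,"tz": 0,"roll": 0}

```text
t: 38.6
ee_pos: [0.6156, -0.2492, 0.019]
tcp_rot: [-0.0, -0.007, 1.0, 0.001]
ft_force: [-2.0, 9.0, 7.9]
width: 0.0157
gripper_force: 59.5
```

Request:
arm_command:
  motion:
    - {"tx": 0,"ty": 0,"tz": 0,"roll": 0}
    - {"tx": 0,"ty": 0,"tz": 0,"roll": 0}
    - {"tx": 0,"ty": 0,"tz": 0,"roll": 0}
    - {"tx": 0,"ty": 0,"tz": 0,"roll": 0}
    - {"tx": 0,"ty": 0,"tz": 0,"roll": 0}

```text
t: 39.1
ee_pos: [0.6156, -0.2488, 0.019]
tcp_rot: [-0.0, -0.007, 1.0, 0.001]
ft_force: [-2.1, 6.9, 6.6]
width: 0.0153
gripper_force: 59.4
```

Request:
arm_command:
  motion:
    - {"tx": 0,"ty": 0,"tz": 0,"roll": 0}
    - {"tx": 0,"ty": 0,"tz": 0,"roll": 0}
    - {"tx": 0,"ty": 0,"tz": 0,"roll": 0}
    - {"tx": 0,"ty": 0,"tz": 0,"roll": 0}
    - {"tx": 0,"ty": 0,"tz": 0,"roll": 0}

```text
t: 39.6
ee_pos: [0.6157, -0.2488, 0.019]
tcp_rot: [-0.0, -0.007, 1.0, 0.001]
ft_force: [-2.5, 6.1, 7.3]
width: 0.0152
gripper_force: 59.4
```

Request:
arm_command:
  motion:
    - {"tx": 0,"ty": 0,"tz": 0,"roll": 0}
    - {"tx": 0,"ty": 0,"tz": 0,"roll": 0}
    - {"tx": 0,"ty": 0,"tz": 0,"roll": 0}
    - {"tx": 0,"ty": 0,"tz": 0,"roll": 0}
    - {"tx": 0,"ty": 0,"tz": 0,"roll": 0}

```text
t: 40.1
ee_pos: [0.6157, -0.2488, 0.019]
tcp_rot: [-0.0, -0.007, 1.0, 0.001]
ft_force: [-2.0, 6.6, 7.8]
width: 0.0159
gripper_force: 59.4
```

Request:
arm_command:
  motion:
    - {"tx": 0,"ty": 0,"tz": 0,"roll": 0}
    - {"tx": 0,"ty": 0,"tz": 0,"roll": 0}
    - {"tx": 0,"ty": 0,"tz": 0,"roll": 0}
    - {"tx": 0,"ty": 0,"tz": 0,"roll": 0}
    - {"tx": 0,"ty": 0,"tz": 0,"roll": 0}

```text
t: 40.6
ee_pos: [0.6156, -0.2488, 0.019]
tcp_rot: [-0.0, -0.007, 1.0, 0.001]
ft_force: [-2.3, 6.8, 7.1]
width: 0.0153
gripper_force: 59.4
```

Run:
```python
from h import *
t=get_image("top")[:,:,::-1]; cv2.imwrite("pics/t14.png",t)
a=cv2.imread("pics/t12.png").astype(int)
# straightedge region change since it was laid down
print(np.abs(t.astype(int)-a)[240:258,230:310].mean(), np.abs(t.astype(int)-a)[185:240,225:310].mean())
```

```text
1.8087962962962962 1.74174688057041
```

Request:
arm_command:
  motion:
    - {"tx": 0,"ty": -2,"tz": 0,"roll": 0}
    - {"tx": 0,"ty": 0,"tz": 0,"roll": 0}
    - {"tx": 0,"ty": 0,"tz": 0,"roll": 0}
    - {"tx": 0,"ty": 0,"tz": 0,"roll": 0}
    - {"tx": 0,"ty": 0,"tz": 0,"roll": 0}

```text
t: 41.15
ee_pos: [0.6157, -0.2507, 0.019]
tcp_rot: [-0.0, -0.007, 1.0, 0.001]
ft_force: [-2.1, 7.6, 7.1]
width: 0.0155
gripper_force: 59.4
```

Request:
arm_command:
  motion:
    - {"tx": 0,"ty": 0,"tz": 0,"roll": 0}
    - {"tx": 0,"ty": 0,"tz": 0,"roll": 0}
    - {"tx": 0,"ty": 0,"tz": 0,"roll": 0}
    - {"tx": 0,"ty": 0,"tz": 0,"roll": 0}
    - {"tx": 0,"ty": 0,"tz": 0,"roll": 0}

```text
t: 41.65
ee_pos: [0.6157, -0.2506, 0.019]
tcp_rot: [-0.0, -0.007, 1.0, 0.001]
ft_force: [-1.5, 7.3, 7.2]
width: 0.0153
gripper_force: 59.4
```

Request:
arm_command:
  motion:
    - {"tx": 0,"ty": 0,"tz": 0,"roll": 0}
    - {"tx": 0,"ty": 0,"tz": 0,"roll": 0}
    - {"tx": 0,"ty": 0,"tz": 0,"roll": 0}
    - {"tx": 0,"ty": 0,"tz": 0,"roll": 0}
    - {"tx": 0,"ty": 0,"tz": 0,"roll": 0}

```text
t: 42.15
ee_pos: [0.6157, -0.2507, 0.019]
tcp_rot: [-0.0, -0.007, 1.0, 0.001]
ft_force: [-2.8, 7.6, 7.5]
width: 0.0155
gripper_force: 59.4
```

Request:
arm_command:
  motion:
    - {"tx": 0,"ty": 0,"tz": 0,"roll": 0}
    - {"tx": 0,"ty": 0,"tz": 0,"roll": 0}
    - {"tx": 0,"ty": 0,"tz": 0,"roll": 0}
    - {"tx": 0,"ty": 0,"tz": 0,"roll": 0}
    - {"tx": 0,"ty": 0,"tz": 0,"roll": 0}

```text
t: 42.65
ee_pos: [0.6157, -0.2507, 0.019]
tcp_rot: [-0.0, -0.007, 1.0, 0.001]
ft_force: [-2.1, 7.6, 7.1]
width: 0.0151
gripper_force: 59.4
```

Request:
arm_command:
  motion:
    - {"tx": -0.2,"ty": 14,"tz": 0,"roll": 0}
    - {"tx": -0.2,"ty": 16,"tz": 0,"roll": 0}
    - {"tx": -0.2,"ty": 16,"tz": 0,"roll": 0}
    - {"tx": -0.2,"ty": 12,"tz": 0,"roll": 0}
    - {"tx": 0,"ty": 4.5,"tz": 0,"roll": 0}

```text
t: 43.15
ee_pos: [0.6149, -0.1876, 0.019]
tcp_rot: [-0.0, -0.007, 1.0, 0.0]
ft_force: [-1.7, -0.2, 6.8]
width: 0.0153
gripper_force: 59.6
```

Request:
arm_command:
  motion:
    - {"tx": 0,"ty": 0,"tz": 0,"roll": 0}
    - {"tx": 0,"ty": 0,"tz": 0,"roll": 0}
    - {"tx": 0,"ty": 0,"tz": 0,"roll": 0}
    - {"tx": 0,"ty": 0,"tz": 0,"roll": 0}
    - {"tx": 0,"ty": 0,"tz": 0,"roll": 0}
  fingers: 0.5

```text
t: 43.65
ee_pos: [0.6148, -0.1904, 0.0186]
tcp_rot: [-0.0, -0.006, 1.0, 0.0]
ft_force: [-0.7, 0.0, -0.0]
width: 0.0425
gripper_force: 0.0
```

Request:
arm_command:
  motion:
    - {"tx": 0,"ty": 0,"tz": 0,"roll": 0}
    - {"tx": 0,"ty": 0,"tz": 0,"roll": 0}
    - {"tx": 0,"ty": 0,"tz": 0,"roll": 0}
    - {"tx": 0,"ty": 0,"tz": 0,"roll": 0}
    - {"tx": 0,"ty": 0,"tz": 0,"roll": 0}

```text
t: 44.15
ee_pos: [0.6149, -0.19, 0.0188]
tcp_rot: [0.0, -0.007, 1.0, 0.0]
ft_force: [0.0, 0.0, -1.3]
width: 0.0425
gripper_force: 0.0
```

Request:
arm_command:
  motion:
    - {"tx": 0,"ty": 1,"tz": 40,"roll": 0}
    - {"tx": 0,"ty": 0,"tz": 45,"roll": 0}
    - {"tx": 0,"ty": 0,"tz": 0,"roll": 0}
    - {"tx": -13,"ty": 10,"tz": 0,"roll": -0.14}
    - {"tx": -13,"ty": 10,"tz": 0,"roll": -0.14}

```text
t: 44.65
ee_pos: [0.5888, -0.1693, 0.104]
tcp_rot: [0.001, 0.136, 0.991, 0.0]
ft_force: [0.8, 1.3, -1.3]
width: 0.0425
gripper_force: 0.0
```

Request:
arm_command:
  motion:
    - {"tx": -13,"ty": 20,"tz": 0,"roll": -0.14}
    - {"tx": -13,"ty": 20,"tz": 0,"roll": -0.14}
    - {"tx": -13,"ty": 20,"tz": 0,"roll": -0.14}
    - {"tx": -13,"ty": 20,"tz": 0,"roll": -0.14}
    - {"tx": -13,"ty": 20,"tz": 0,"roll": -0.14}
  fingers: 0.8

```text
t: 45.15
ee_pos: [0.5234, -0.0683, 0.1037]
tcp_rot: [0.0, 0.467, 0.884, 0.0]
ft_force: [-0.4, 0.6, -0.3]
width: 0.0684
gripper_force: 0.0
```

Request:
arm_command:
  motion:
    - {"tx": -13,"ty": 0,"tz": 0,"roll": -0.14}
    - {"tx": -13,"ty": 0,"tz": 0,"roll": -0.14}
    - {"tx": 0,"ty": 0,"tz": 0,"roll": -0.14}
    - {"tx": 0,"ty": 0,"tz": 0,"roll": -0.14}
    - {"tx": 0,"ty": 0,"tz": 0,"roll": -0.03}

```text
t: 45.65
ee_pos: [0.4979, -0.0689, 0.1037]
tcp_rot: [0.0, 0.703, 0.711, -0.0]
ft_force: [-0.2, 0.8, 0.7]
width: 0.0684
gripper_force: 0.0
```

Run:
```python
from h import *
S=sense(); q=S["tcp_rot"]; print(S["ee_pos"],2*np.arctan2(q[2],q[1])-np.pi/2,S["width"])
t=get_image("top")[:,:,::-1]; s=get_image("side")[:,:,::-1]
cv2.imwrite("pics/t15.png",t); cv2.imwrite("pics/s15.png",s)
for f in("t12","t15"):
    im=cv2.imread(f"pics/{f}.png"); h=cv2.cvtColor(im,cv2.COLOR_BGR2HSV)
    m=(h[...,0]>105)&(h[...,0]<130)&(h[...,1]>120); m[:240]=0;m[262:]=0;m[:,:230]=0;m[:,310:]=0
    y,x=np.nonzero(m); print(f,len(x),x.mean(),y.mean(),at("top",x.mean(),y.mean(),.04))
    # pointer: dark column below bar
    g=im.astype(int).sum(2)/3; r=g[193:198,345:375]; d=(np.median(r)-r).clip(20)-20; print(345+(d.sum(0)*np.arange(30)).sum()/d.sum())
    m=(h[...,0]>5)&(h[...,0]<20)&(h[...,1]>140); m[:175]=0; m[200:]=0; m[:,:340]=0; m[:,420:]=0
    y,x=np.nonzero(m);print(len(x),x.mean() if len(x) else 0)
```

```text
[ 0.49792818 -0.06886701  0.10368965] 0.011297585367211926 0.06842261693204547
t12 88 269.32954545454544 248.27272727272728 [0.49450105 0.06722748 0.04      ]
357.9166666666667
0 0
t15 92 269.3152173913044 248.1304347826087 [0.49489428 0.06727341 0.04      ]
359.74896437448217
28 381.89285714285717
```

Request:
arm_command:
  motion:
    - {"tx": -3.5,"ty": 46,"tz": 0,"roll": 0}
    - {"tx": 0,"ty": 46,"tz": 0,"roll": 0}
    - {"tx": 0,"ty": 44,"tz": 0,"roll": 0}
    - {"tx": 0,"ty": 0,"tz": 0,"roll": 0}
    - {"tx": 0,"ty": 0,"tz": -30,"roll": 0}

```text
t: 46.25
ee_pos: [0.4965, 0.0692, 0.0756]
tcp_rot: [0.001, 0.7, 0.715, 0.002]
ft_force: [0.5, -0.5, -1.5]
width: 0.0681
gripper_force: 0.0
```

Request:
arm_command:
  motion:
    - {"tx": 0,"ty": 0,"tz": -30,"roll": 0}
    - {"tx": 0,"ty": 0,"tz": -25,"roll": 0}
    - {"tx": 0,"ty": 0,"tz": -13,"roll": 0}
    - {"tx": 0,"ty": 0,"tz": 0,"roll": 0}
    - {"tx": 0,"ty": 0,"tz": 0,"roll": 0}
  fingers: 0.6

```text
t: 46.75
ee_pos: [0.4944, 0.0665, 0.0058]
tcp_rot: [-0.0, 0.702, 0.712, -0.0]
ft_force: [-0.6, -0.7, 0.2]
width: 0.0511
gripper_force: 0.0
```

Request:
arm_command:
  motion:
    - {"tx": 0,"ty": 0,"tz": 0,"roll": 0}
    - {"tx": 0,"ty": 0,"tz": 0,"roll": 0}
    - {"tx": 0,"ty": 0,"tz": 0,"roll": 0}
    - {"tx": 0,"ty": 0,"tz": 0,"roll": 0}
    - {"tx": 0,"ty": 0,"tz": 0,"roll": 0}
  fingers: 0
  newtons: 80

```text
t: 47.25
ee_pos: [0.4946, 0.0671, 0.0068]
tcp_rot: [0.0, 0.702, 0.712, 0.001]
ft_force: [-2.5, -1.6, 6.7]
width: 0.0177
gripper_force: 78.1
```

Request:
arm_command:
  motion:
    - {"tx": -1,"ty": 0,"tz": 15,"roll": 0}
    - {"tx": 0,"ty": 0,"tz": 35,"roll": 0}
    - {"tx": 0,"ty": 0,"tz": 0,"roll": 0}
    - {"tx": 0,"ty": 0,"tz": 0,"roll": 0}

```text
t: 47.65
ee_pos: [0.4938, 0.0674, 0.0565]
tcp_rot: [0.001, 0.702, 0.712, 0.001]
ft_force: [0.6, -0.8, -4.3]
width: 0.0181
gripper_force: 79.5
```

Request:
arm_command:
  motion:
    - {"tx": -6,"ty": -20,"tz": 0,"roll": 0.017}
    - {"tx": -9,"ty": -38,"tz": 0,"roll": 0.017}
    - {"tx": -9,"ty": -40,"tz": 0,"roll": 0.017}
    - {"tx": -9,"ty": -40,"tz": 0,"roll": 0.017}
    - {"tx": -9,"ty": -40,"tz": 0,"roll": 0.017}

```text
t: 48.15
ee_pos: [0.4505, -0.1121, 0.0548]
tcp_rot: [-0.001, 0.671, 0.742, -0.0]
ft_force: [0.4, -0.1, -3.6]
width: 0.0175
gripper_force: 79.5
```

Request:
arm_command:
  motion:
    - {"tx": -10,"ty": -40,"tz": 0,"roll": 0.017}
    - {"tx": -10,"ty": -40,"tz": 0,"roll": 0.017}
    - {"tx": -10,"ty": -40,"tz": 0,"roll": 0.017}
    - {"tx": -10,"ty": -40,"tz": 0,"roll": 0.018}
    - {"tx": -8,"ty": -29,"tz": 0,"roll": 0.02}

```text
t: 48.65
ee_pos: [0.4021, -0.3025, 0.0548]
tcp_rot: [-0.0, 0.638, 0.77, -0.0]
ft_force: [1.4, 0.1, -3.6]
width: 0.0179
gripper_force: 79.5
```

Request:
arm_command:
  motion:
    - {"tx": 0,"ty": 0,"tz": 0,"roll": 0}
    - {"tx": 0,"ty": 0,"tz": -20,"roll": 0}
    - {"tx": 0,"ty": 0,"tz": -15,"roll": 0}
    - {"tx": 0,"ty": 0,"tz": -8,"roll": 0}
    - {"tx": 0,"ty": 0,"tz": 0,"roll": 0}

```text
t: 49.15
ee_pos: [0.4028, -0.299, 0.0113]
tcp_rot: [-0.001, 0.637, 0.771, -0.0]
ft_force: [0.3, -0.5, -3.3]
width: 0.0175
gripper_force: 79.4
```

Request:
arm_command:
  motion:
    - {"tx": 0,"ty": 0,"tz": -1.5,"roll": 0}
    - {"tx": 0,"ty": 0,"tz": 0,"roll": 0}

```text
t: 49.35
ee_pos: [0.4037, -0.2999, 0.0115]
tcp_rot: [0.0, 0.638, 0.77, 0.0]
ft_force: [-0.6, 0.0, -3.5]
width: 0.0179
gripper_force: 79.4
```

Request:
arm_command:
  motion:
    - {"tx": 0,"ty": 0,"tz": -1.5,"roll": 0}
    - {"tx": 0,"ty": 0,"tz": 0,"roll": 0}

```text
t: 49.55
ee_pos: [0.4036, -0.3001, 0.01]
tcp_rot: [0.0, 0.638, 0.77, 0.0]
ft_force: [0.2, 0.8, -2.9]
width: 0.0176
gripper_force: 79.4
```

Yaw is now 2·atan(0.77/0.638) − π/2 ≈ 0.186, which matches the pad.

Request:
arm_command:
  motion:
    - {"tx": 0,"ty": 0,"tz": -1,"roll": 0}
    - {"tx": 0,"ty": 0,"tz": 0,"roll": 0}

```text
t: 49.75
ee_pos: [0.4035, -0.3002, 0.0098]
tcp_rot: [0.001, 0.638, 0.77, 0.0]
ft_force: [-2.3, 1.3, 11.2]
width: 0.0179
gripper_force: 81.3
```

Request:
arm_command:
  motion:
    - {"tx": 0,"ty": 0,"tz": -1,"roll": 0}
    - {"tx": 0,"ty": 0,"tz": 0,"roll": 0}

```text
t: 49.95
ee_pos: [0.4034, -0.3002, 0.0097]
tcp_rot: [0.001, 0.638, 0.77, 0.0]
ft_force: [-3.9, 2.8, 25.4]
width: 0.0177
gripper_force: 83.2
```

Request:
arm_command:
  motion:
    - {"tx": 0,"ty": 0,"tz": 1.5,"roll": 0}
    - {"tx": 0,"ty": 0,"tz": 0,"roll": 0}

```text
t: 50.15
ee_pos: [0.4037, -0.3003, 0.0098]
tcp_rot: [0.001, 0.638, 0.77, 0.0]
ft_force: [-1.3, 0.3, 11.4]
width: 0.0178
gripper_force: 81.2
```

Request:
arm_command:
  motion:
    - {"tx": 0,"ty": 0,"tz": 0,"roll": 0}
    - {"tx": 0,"ty": 0,"tz": 0,"roll": 0}
    - {"tx": 0,"ty": 0,"tz": 0,"roll": 0}
    - {"tx": 0,"ty": 0,"tz": 0,"roll": 0}
  fingers: 0.6

```text
t: 50.55
ee_pos: [0.4034, -0.3, 0.0091]
tcp_rot: [-0.0, 0.638, 0.77, -0.0]
ft_force: [-0.2, 1.1, -0.0]
width: 0.0513
gripper_force: 0.0
```

Request:
arm_command:
  motion:
    - {"tx": 0,"ty": 0,"tz": 25,"roll": 0}
    - {"tx": 0,"ty": 0,"tz": 45,"roll": 0}
    - {"tx": 5,"ty": 40,"tz": 45,"roll": 0}
    - {"tx": 5,"ty": 45,"tz": 0,"roll": 0}
    - {"tx": 5,"ty": 45,"tz": 0,"roll": 0}

```text
t: 51.05
ee_pos: [0.4182, -0.1763, 0.1177]
tcp_rot: [0.001, 0.638, 0.77, 0.001]
ft_force: [1.0, -0.0, 0.4]
width: 0.0512
gripper_force: 0.0
```

Request:
arm_command:
  motion:
    - {"tx": 5,"ty": 45,"tz": 0,"roll": 0}
    - {"tx": 5,"ty": 45,"tz": 0,"roll": 0}
    - {"tx": 5,"ty": 45,"tz": 0,"roll": 0}
    - {"tx": 5,"ty": 45,"tz": 0,"roll": 0}
    - {"tx": 0,"ty": 0,"tz": 0,"roll": 0}

```text
t: 51.55
ee_pos: [0.4384, 0.0095, 0.1163]
tcp_rot: [-0.0, 0.634, 0.774, 0.001]
ft_force: [-0.9, -0.7, -1.9]
width: 0.0512
gripper_force: 0.0
```

Run:
```python
from h import *
S=sense(); print(S["ee_pos"],S["width"],S["t"])
t=get_image("top")[:,:,::-1]; s=get_image("side")[:,:,::-1]
cv2.imwrite("pics/t16.png",t); cv2.imwrite("pics/s16.png",s)
h=cv2.cvtColor(t,cv2.COLOR_BGR2HSV); g=t.astype(int).sum(2)/3
dk=(g<55).astype(np.uint8); dk[:250]=0; dk[320:]=0; dk[:,:345]=0; dk[:,460:]=0
k,l,st,ce=cv2.connectedComponentsWithStats(dk); i=1+st[1:,4].argmax(); c=max(cv2.findContours((l==i).astype(np.uint8),0,1)[0],key=cv2.contourArea); print("pad",cv2.minAreaRect(c))
inside=cv2.fillPoly(np.zeros_like(dk),[cv2.convexHull(c)],1); inside=cv2.erode(inside,np.ones((5,5),np.uint8))
b=((l!=i)&(inside>0)).astype(np.uint8); k,l2,st,ce=cv2.connectedComponentsWithStats(b); j=1+st[1:,4].argmax(); c2=max(cv2.findContours((l2==j).astype(np.uint8),0,1)[0],key=cv2.contourArea); r=cv2.minAreaRect(c2); print("edge",r)
print(at("top",*cv2.minAreaRect(c)[0],.003),at("top",*r[0],.013))
print(amber(s))
cv2.imwrite("pics/m16.png",np.vstack([crop(t,220,175,200,70,3.9),crop(t,220,250,240,70,3.25)[:, :780]]))
```

```text
[0.43836626 0.00951697 0.11631881] 0.0511713899370653 51.55
pad ((399.5240173339844, 283.13201904296875), (31.752166748046875, 88.10108184814453), 79.69515228271484)
edge ((400.1186218261719, 283.15869140625), (13.69983196258545, 71.39265441894531), 79.79602813720703)
[ 0.40266502 -0.3000159   0.003     ] [ 0.40263762 -0.29944854  0.013     ]
[([271, 195, 15, 9, 69], [276.8, 199.2]), ([283, 206, 17, 10, 85], [290.4, 210.7]), ([360, 259, 12, 6, 46], [365.2, 261.4])]
```

View pics/m16.png

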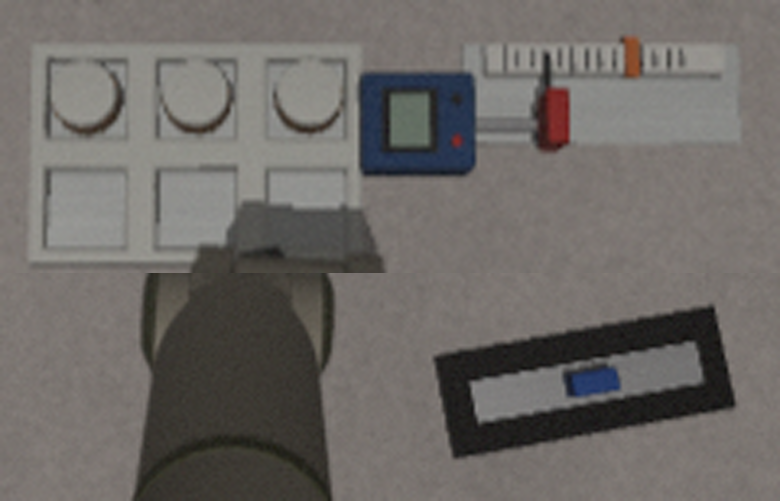

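The straightedge lies centred on its pad (within 1 mm and 0.1°) and all three jars are in wells. The gauge is home, the clip has not moved, and the arm is clear.

```bash
python3 -c "
from plant import *
print(finish_job())"
```

```text
the job is handed in; nothing more can be done
None
```

I handed the job in at about 52 s of the 210 s allowed. All three jars stand in wells, two pulls were held at the clip and run back home, and the straightedge is back on its pad; the arm hid the pointer during both holds, so I judged them from handle travel and spring force, and the hand-in returned no verdict.

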